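Set up the portable lab meter on its fold-out leg

ROBOT

A 6-joint arm with a two-finger parallel gripper is mounted at the origin on the work surface. World frame = base frame: x ahead of the robot, y to its left, z up, the work surface at z = 0. Lengths are in m, angles in rad, forces in N, time in s.
With the tool pointing down it reaches from about 0.275 to 0.85 m from the base axis. Payload 5.2 kg.
Tool frame: the origin (TCP) lies between the finger pads; the fingertips stand bot.finger_overhang ahead of it and the grasp point (between the pads) lies 11 mm behind it (bot.finger_overhang is the distance from the TCP to the fingertips, in m); z points along the fingers, y is the direction in which the jaws open and shut (so a half turn about z gives the same grasp; the last joint's range is limited). The gripper opens to 85 mm and grips with 20 to 120 N. Pads are 22 mm wide; open, the fingers measure 114 mm over their backs; the gripper's body (76 mm by 85 mm) begins 54 mm behind the grasp point. The pads swing forward as they close: fully open they stand 13 mm farther back than shut.
Start: joints at [-1.411, 0.259, 1.535, -0, 1.348, -0.203], TCP at [0.195, -0.514, 0.239] pointing down, gripper open.
Joint ranges: [-3.14, 3.14], [-0.91, 2.08], [0.19, 2.58], [-1.22, 4.36], [0.22, 2.71], [-3.12, 3.12]. Speed limits (rad/s): [2.57, 2.57, 3.14, 3.14, 3.14, 3.14].

INTERFACE

Orientations are given as a 3x3 rotation matrix whose columns are the frame's x, y, z axes.
In Python, from workcell import status, viewer, order, bot gives the robot as it stands.
- The arm moves only by the tool play_rows, never from a script. Its arguments are lists of equal length, an entry for each row: "delta_pos": the shift along the tool's x, y, z in m, a list of three; "rot": the turn, a rotation vector about the tool's x, y, z in rad, a list of three; "grip": the opening, from -1 (shut) to 1 (fully open), so that 0 is half open. A call has 1 to 20 rows; each row shifts and turns the pose as measured when the row begins, along the tool's axes as they then stand; what a row does not reach is not made up. A row lasts 1/8 s, in which the tool goes at most 62.5 mm and 10.7 degrees, less where a joint would pass 70% of its speed; a pose out of reach is approached as far as the arm can. A call with a gripper value outside its range is refused whole. The fingers move at their own pace and stop on an object; "grip_force" is the grip in N (left out, the last holds). Time passes only in rows, so rows that do not move let the fingers close. It gives the time, the measured TCP pose, the force and the opening at its end, in the units of the state.
- status.observe(): the state, without advancing time (a new reading comes with each control period).
- viewer.capture(name): name is "scene" or "side" or "wrist"; returns the picture (420x560x3 uint8, red, green, blue); there is no depth.
- viewer.calibration(name): a dict with "K" (3x3 intrinsics, pixels), "D" ([k1, k2, p1, p2, k3] as OpenCV has them; the pictures are not rectified), "origin" and "orientation" of the camera in the world. Camera axes: x right, y up, looking along -z (the intrinsics and any distortion apply to the point x, -y, -z); pixel columns grow to the right and rows downward; lengths in m; the calibration is good to about 2 mm. A picture is of the moment at which its call begins: read the wrist's pose just before it. calibration takes no time and is no camera call; for the wrist camera it gives the pose at the moment of the call.
- order.job_done(): hands the job in, once; it reports no verdict.
The state is a dict: "clock": time; "qpos": joint angles; "qvel": joint speeds; "joint_torque": joint torques, N m; "tool_pos": TCP position; "eef_rot": TCP orientation; "contact_force": force on the tool from outside, world axes, zero at the start; "ft_torque": the same for the moment, N m; "finger_gap": finger opening in m.
Only numpy, scipy, OpenCV 4.12 (cv2) and the standard library are available. Lean on these libraries where they do the work, as an engineer would, in place of code of your own. Each camera call takes 0.05 s, during which the arm holds its last target.

TASK

With the portable meter still in its dock, swing out the folding prop leg on its back until it snaps over and locks open. Then take the meter out and set it down gently, without dropping it, on the platform of the bench stand, so that it stands there by itself on its lower edge and the leg, leaning back, square to the platform and with the display facing the platform's far edge, away from the robot. Leave the jar, the bottle and the tube rack alone.

Things in the scene. Friction and masses are not known exactly. Their poses are not given: they have to be found in the camera images.
- dock: Fixed dock: black base 130 x 134 x 12 mm, grey pocket. Origin on the bench under the pocket's middle; x away from the robot (where the display faces), z up. The pocket leans back 0.105 rad towards -x, so the meter's top overhangs the robot's side. Floor 24 mm up, walls 45 mm along the slope, 2 mm play; draw the meter out along its length. Back wall notched: the leg never touches the dock.
- stand: Fixed bench stand: steel base 200 x 180 x 10 mm (x, y), round column, and above it a flat rubber-topped platform of the same 200 x 180 mm outline, 8 mm thick. Origin on the bench under the middle; x to its far edge (away from the robot), z up. The platform is clamped at whatever height it was last left: its top is 65 to 105 mm above the bench, level. It carries 80 N.
- meter: Loose portable meter, grey box 42 (x) x 96 (y) x 215 mm (z, its length), about 0.55 kg with leg, two sockets 10 mm high on the top end. Origin: centre of the lower end face; z to the top end, +x out of the display, -x out of the back. Starts in the dock. On its locked leg it leans back 0.436 rad from upright, resting on the back edge of the lower end and on the foot bar, 123 mm behind it.
- meter_top (a point): Grip point of the meter: mid-thickness, mid-width, 22 mm below the top end face (193 mm from the lower end). Axes as the meter. Front and back are flat, 42 mm apart along x, and bare over the middle 50 mm of width, down to the leg hinge.
- rear_edge (a point): Middle of the back edge of the meter's lower end face (meter frame -21, 0, 0 mm); on the surface below when the meter leans on its leg.
- leg_hinge (a point): Middle of the leg's hinge pin on the meter's back (meter frame -33, 0, 150 mm); the pin runs along the meter's y. Two hinge lugs stand 38 to 48 mm to either side; a thin spring strut runs beside the leg at y = 33 mm, down to 55 mm below the pin.
- leg (a joint): Prop leg's angle, rad: 0 folded on the back, foot end down; grows as the foot swings away from the back (positive about the meter's y); stop at 0.81. Over-centre spring strut: pulls it shut with about 0.45 N m at first, fading to nothing at 0.43; past that it throws the leg open and holds it on the stop with about 0.4 N m. Locked: on the stop (over 0.76).
- leg_tab (a point): Centre of the finger tab, a black fin on the leg's middle line, out from its outer face: 12 mm thick (y), 46 mm along the leg (z, foot to hinge), 32 mm proud (-x). It lies 95 mm from the hinge pin along the leg, 21.5 mm out from the leg plate's mid-plane. Leg axes, parallel to the meter's when folded. Plate 56 wide, 5 thick, its mid-plane 12 mm off the meter's back when folded.
- leg_foot (a point): Centre of the rubber foot bar at the leg's end, a 12 mm round bar 64 mm long along the meter's y, 134 mm from the hinge pin.
- foot: The rubber foot bar itself, fixed to the leg; same place and axes as point leg_foot.
- jar: Bystander: white plastic jar, 60 mm across, 85 mm high, upright. Origin at the centre of its underside.
- buffer_bottle: Bystander: bottle with a blue cap, 70 mm across, 150 mm high, upright. Origin at the centre of its underside.
- tube_rack: Bystander: white tube rack with capped tubes, 70 x 190 x 121 mm (x, y, z). Origin at the centre of its underside.
Things that resemble listed ones, but are neither listed nor needed, are in the scene too. Of the things shaped like the meter, the grey one is meant. Leave any red or turquoise look-alike of the dock alone.

How it is judged:
On the way:
1. the leg has snapped over and rests on its stop, the meter still in the dock (value of joint leg above 0.76 rad and z of meter in the frame of dock below 0.045 m and horizontal distance between meter and dock below 0.03 m), for 0.3 s.
At the end, for the whole second after the job is handed in: The leg is locked open (over 0.76 rad); the meter, let go and still, rests on its lower back edge and the foot bar, both on the stand's platform (within 100 mm of its middle along x, 50 mm along y), leaning back 21 to 30 degrees, square to it within 17 degrees, display to its far edge (value of joint leg above 0.76 rad and angle between meter's own z axis and vertical between 0.36 and 0.52 rad and contact force between foot and stand above 0.15 N and x of rear_edge in the frame of stand between -0.01 and 0.1 m and x of leg_foot in the frame of stand between -0.1 and -0.015 m and y of rear_edge in the frame of stand between -0.05 and 0.05 m and y of leg_foot in the frame of stand between -0.05 and 0.05 m and angle between the y axis of meter and the y axis of stand, either way round below 0.3 rad and linear speed of meter below 0.02 m/s and angular speed of meter below 0.1 rad/s); the robot touches nothing.
It fails at once if the meter was pressed hard onto the stand (over 60 N) (contact force between meter and stand above 60 N).
It fails at once if the meter was dropped onto the stand (over 0.25 m/s with under 8 N of grip on it) (horizontal distance between rear_edge and stand below 0.15 m and contact force between the fingers and meter below 8 N and linear speed of meter above 0.25 m/s).
It fails at once if the meter fell over (angle between meter's own z axis and vertical above 1 rad).
It fails at once if the jar or the bottle was moved or tipped (distance of any of jar, buffer_bottle from where it was at the start of the episode above 0.02 m or angle between any of jar, buffer_bottle's own z axis and vertical above 0.3 rad).
It fails at once if the tube rack was moved or tipped (distance of tube_rack from where it was at the start of the episode above 0.02 m or angle between tube_rack's own z axis and vertical above 0.3 rad).
It also fails if it takes over 64 s, if anything falls off the work surface, if the arm or the gripper's body presses on something with over 40 N, if the wrist force passes 120 N, or if a joint passes its speed limit or range.

## Working session

There is one attempt and no reset: what is moved stays moved. The work goes in short steps, Python scripts to look and compute and a tool call to move; the robot and the scene stay as the last step left them, time stands still between calls to the robot, and variables do not carry over. Pictures are saved under pics/ and viewed, and the job is handed in when it is done.

Besides the shell and the picture viewer there is one more tool, called after "Emit:" as name(argument=value, ...) on one line, values as JSON. play_rows: Moves the arm, as the interface text tells. Its arguments: {"type":"object","properties":{"delta_pos":{"type":"array","items":{"type":"array","items":{"type":"number"}}},"rot":{"type":"array","items":{"type":"array","items":{"type":"number"}}},"grip":{"type":"array","items":{"type":"number"}},"grip_force":{"type":"number"}},"required":["delta_pos","rot","grip"]}

```bash
ls; mkdir -p pics; python3 - <<'E'
from workcell import status, viewer, order, bot
import cv2
s=status.observe(); print({k:s[k] for k in s}); print(bot.finger_overhang)
for n in("scene","side","wrist"):
    c=viewer.calibration(n); print(n,c)
    cv2.imwrite(f"pics/{n}0.png",viewer.capture(n)[:,:,::-1])
E
```

```text
pics
{'clock': 0.0, 'qpos': array([-1.41079916e+00,  2.59342506e-01,  1.53608783e+00, -2.65875543e-05,
        1.34802178e+00, -2.02774324e-01]), 'qvel': array([ 0.00194964,  0.00113377,  0.00121634, -0.00037813,  0.00030254,
        0.00181852]), 'joint_torque': array([-2.05700220e-03, -4.46042705e+01, -2.90570784e+01, -6.18429967e-04,
        1.17626137e-02, -1.40188511e-06]), 'tool_pos': array([ 0.19511802, -0.51366593,  0.23847306]), 'eef_rot': array([[ 9.34914870e-01,  3.54871924e-01, -3.21838783e-04],
       [ 3.54871898e-01, -9.34913141e-01,  1.83157204e-03],
       [ 3.49082187e-04, -1.82657548e-03, -9.99998271e-01]]), 'contact_force': array([ 0.17441225, -0.06911316, -0.66591538]), 'ft_torque': array([-0.03674118, -0.0119935 ,  0.00541509]), 'finger_gap': 0.0851532305789295}
0.008
scene {'K': array([[396.0774281 ,   0.        , 281.31749952],
       [  0.        , 396.0774281 , 210.41998582],
       [  0.        ,   0.        ,   1.        ]]), 'D': array([-0.10537442,  0.        ,  0.        ,  0.        ,  0.        ]), 'origin': array([ 1.27273413, -0.05693894,  0.7263499
[... 391 characters left out ...]
   ,  0.        ]), 'origin': array([0.31870442, 0.87882573, 0.96450891]), 'orientation': array([[-0.97737482,  0.14746709, -0.15163085],
       [-0.21148662, -0.69300793,  0.68921217],
       [-0.00344527,  0.70568652,  0.70851582]])}
wrist {'K': array([[321.76316645,   0.        , 277.02615652],
       [  0.        , 321.76316645, 206.47298841],
       [  0.        ,   0.        ,   1.        ]]), 'D': array([-0.01434804,  0.        ,  0.        ,  0.        ,  0.        ]), 'origin': array([ 0.26977384, -0.48538308,  0.37431821]), 'orientation': array([[ 0.35587003,  0.88764226,  0.29231446],
       [-0.93453241,  0.338811  ,  0.10888659],
       [-0.00238702, -0.31192681,  0.95010313]])}
```

View pics/scene0.png

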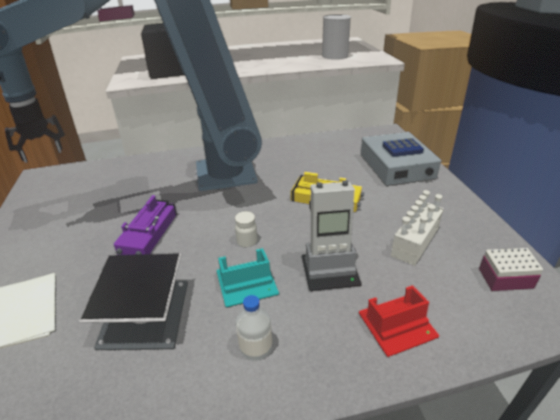

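View pics/side0.png

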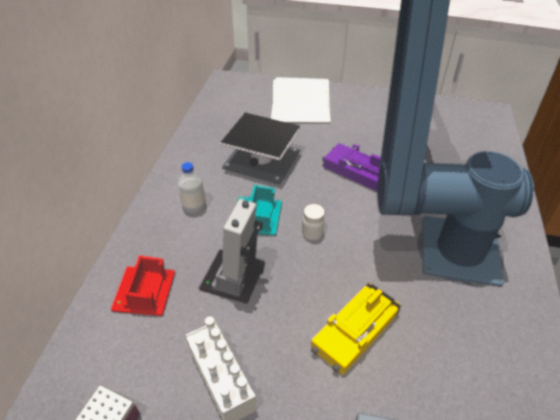

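View pics/wrist0.png

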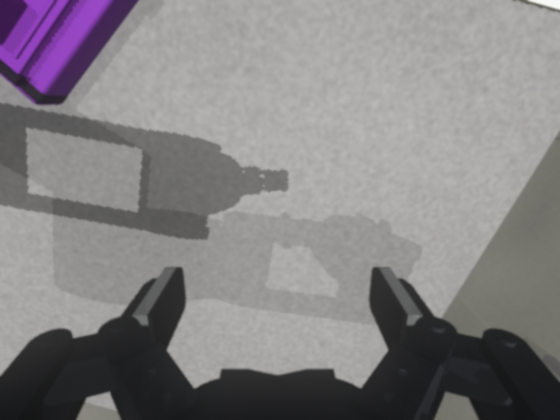

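The scene picture shows the grey meter in its dock at about (332,235) and the stand at (140,300). In the side picture they are at (237,250) and (262,148). The jar, bottle and look-alikes stand nearby. Next I'll zoom in to get the corners.

```bash
cat > h.py <<'E'
import numpy as np, cv2
from workcell import status, viewer, bot
def ray(c,uv):
    p=cv2.undistortPoints(np.array([[uv]],float),c["K"],c["D"])[0,0]
    d=c["orientation"]@np.array([p[0],-p[1],-1.0]); return c["origin"],d/np.linalg.norm(d)
def onz(c,uv,z):
    o,d=ray(c,uv); return o+d*(z-o[2])/d[2]
def tri(cs,uvs):
    A=np.zeros((3,3));b=np.zeros(3);R=[]
    for c,u in zip(cs,uvs):
        o,d=ray(c,u);P=np.eye(3)-np.outer(d,d);A+=P;b+=P@o;R.append((o,P))
    x=np.linalg.solve(A,b); return x,[round(float(np.linalg.norm(P@(x-o)))*1000,1) for o,P in R]
def proj(c,X):
    q=c["orientation"].T@(np.asarray(X,float)-c["origin"]); 
    return cv2.projectPoints(np.array([[q[0],-q[1],-q[2]]]),np.zeros(3),np.zeros(3),c["K"],c["D"])[0][0,0]
def crop(img,x0,y0,w,h,f,name):
    im=cv2.resize(img[y0:y0+h,x0:x0+w],None,fx=f,fy=f,interpolation=cv2.INTER_CUBIC)
    cv2.imwrite(name,im)
E
python3 - <<'E'
import cv2
from h import crop
a=cv2.imread("pics/scene0.png");b=cv2.imread("pics/side0.png")
crop(a,280,170,100,130,4.5,"pics/sc_dock.png");crop(a,80,240,130,110,5,"pics/sc_stand.png")
crop(b,190,190,100,120,5,"pics/si_dock.png");crop(b,210,105,110,85,6,"pics/si_stand.png")
E
```

```text
(no output)
```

View pics/sc_dock.png

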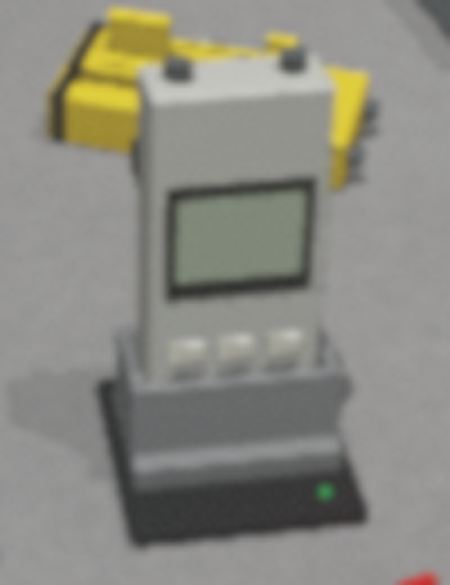

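View pics/si_dock.png

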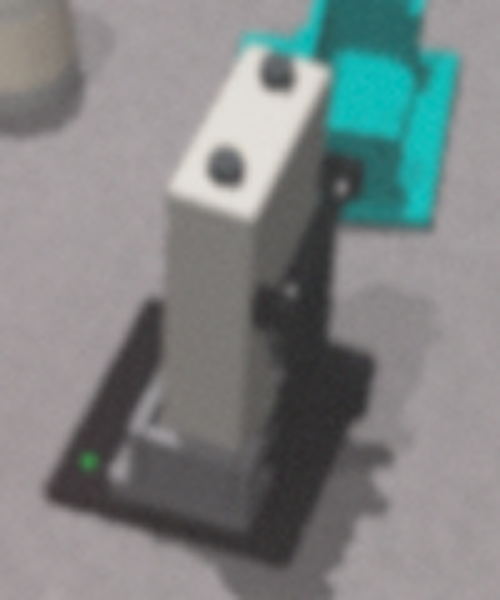

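View pics/sc_stand.png

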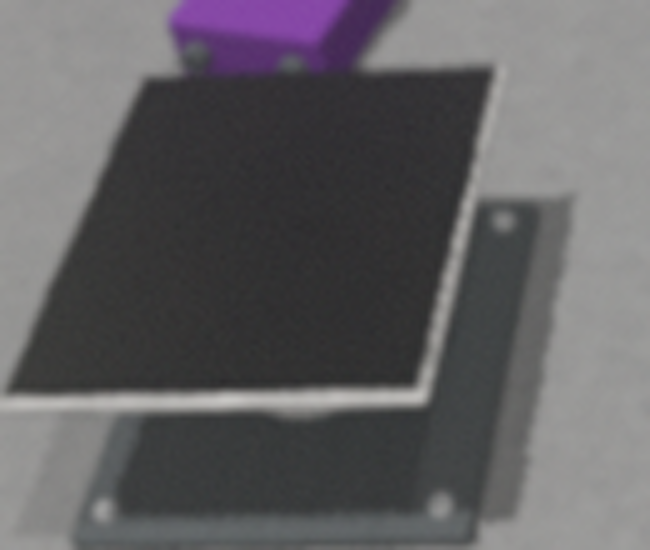

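View pics/si_stand.png

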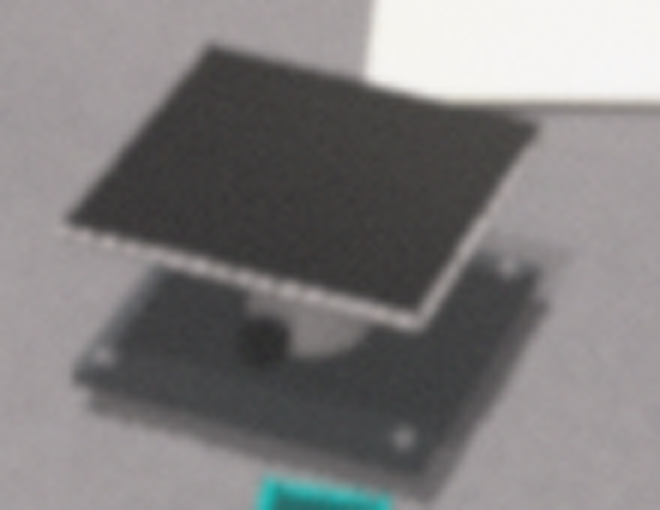

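```bash
cat > m1.py <<'E'
from h import *
S=viewer.calibration("scene");I=viewer.calibration("side")
s=lambda x,y,f,ox,oy:((x+.5)/f+ox-.5,(y+.5)/f+oy-.5)
print("platform")
P={}
for n,a,b in(("A",(147,78),(538,127)),("B",(497,67),(415,315)),("C",(425,390),(67,218)),("D",(8,393),(210,45))):
    x,e=tri((S,I),(s(*a,5,80,240),s(*b,6,210,105)));P[n]=x;print(n,x.round(4),e)
c=sum(P.values())/4;print("c",c.round(4))
ux=(P["C"]+P["D"]-P["A"]-P["B"]);uy=(P["B"]+P["C"]-P["A"]-P["D"])
print(np.linalg.norm(ux)/2,np.linalg.norm(uy)/2,np.arctan2(ux[1],ux[0]),np.arctan2(-uy[0],uy[1]))
print("meter top");M={}
for n,a,b in(("FL",(150,103),(255,45)),("FR",(330,92),(170,188)),("BR",(322,55),(253,218)),("BL",(140,70),(330,72))):
    x,e=tri((S,I),(s(*a,4.5,280,170),s(*b,5,190,190)));M[n]=x;print(n,x.round(4),e)
c=sum(M.values())/4;print(c.round(4))
uy=M["FR"]-M["FL"]+M["BR"]-M["BL"];ux=M["FR"]-M["BR"]+M["FL"]-M["BL"];print(np.linalg.norm(ux)/2,np.linalg.norm(uy)/2,np.arctan2(ux[1],ux[0]),np.arctan2(-uy[0],uy[1]))
print("dock base")
for n,u,c in (("F-y",s(138,545,4.5,280,170),S),("F+y",s(368,520,4.5,280,170),S),("N-y",s(100,385,4.5,280,170),S),("F+y",s(48,493,5,190,190),I),("N+y",s(290,562,5,190,190),I),("F-y",s(152,300,5,190,190),I)):
    print(n,onz(c,u,0.0).round(4),onz(c,u,0.012).round(4))
E
python3 m1.py
```

```text
platform
A [ 0.5021 -0.3245  0.1035] [0.0, 0.0]
B [ 0.5335 -0.1565  0.1039] [0.9, 0.9]
C [ 0.7219 -0.191   0.1046] [4.0, 4.0]
D [ 0.6903 -0.36    0.1044] [1.1, 1.1]
c [ 0.6119 -0.258   0.1041]
0.191531538484981 0.17141670021172278 -0.18381123694203996 -0.18486773811816676
meter top
FL [0.5543 0.1643 0.236 ] [1.4, 1.4]
FR [0.5671 0.2553 0.2358] [1.5, 1.5]
BR [0.5292 0.2645 0.2346] [2.7, 2.7]
BL [0.5182 0.17   0.2324] [1.0, 1.0]
[0.5422 0.2135 0.2347]
0.03781088535402058 0.09350503965027433 -0.19766258566991485 -0.1275291641760073
dock base
F-y [0.6314 0.1423 0.    ] [0.642 0.139 0.012]
F+y [0.6449 0.2706 0.    ] [0.6553 0.2652 0.012 ]
N-y [0.5013 0.1556 0.    ] [0.514  0.1521 0.012 ]
F+y [0.6476 0.2621 0.    ] [0.6435 0.2698 0.012 ]
N+y [0.5194 0.2755 0.    ] [0.5169 0.2831 0.012 ]
F-y [0.6328 0.1313 0.    ] [0.6289 0.1406 0.012 ]
```

```bash
cat > plan.py <<'E'
from h import *
from scipy.spatial.transform import Rotation as Ro, Slerp
def Rt(yaw,pitch):
    """tool y=-(meter y); pitch=0 down, + tilts forward (away from robot)"""
    cy,sy=np.cos(yaw),np.sin(yaw); Rz=np.array([[cy,-sy,0],[sy,cy,0],[0,0,1]])
    z=np.array([np.sin(pitch),0,-np.cos(pitch)]);y=np.array([0,-1.,0]);x=np.cross(y,z)
    return Rz@np.column_stack([x,y,z])
def plan(p1,R1,n,p0=None,R0=None):
    s=status.observe();p0=s["tool_pos"] if p0 is None else np.asarray(p0);R0=s["eef_rot"] if R0 is None else R0
    d=np.array(p1)-p0; rv=Ro.from_matrix(R0.T@R1).as_rotvec()
    dp=[];
    for k in range(n):
        Rk=R0@Ro.from_rotvec(rv*k/n).as_matrix(); dp.append((Rk.T@d/n).round(4).tolist())
    print("n",n,"rot/row",(rv/n).round(4).tolist(),"step mm",np.linalg.norm(d)/n*1000)
    print(dp if np.linalg.norm(rv)>1e-3 else dp[:1])
    return np.array(p1),R1
E
python3 - <<'E'
from plan import *
p,R=plan((.38,-.2,.38),Rt(-.12,0),10)
p,R=plan((.36,.22,.38),Rt(-.12,0),10,p,R)
p,R=plan((.36,.22,.38),Rt(-.12,.7),6,p,R)
E
```

```text
n 10 rot/row [-0.0001, 0.0, 0.0483] step mm 39.06685232722881
[[0.0284, -0.0228, -0.0141], [0.0273, -0.0241, -0.0141], [0.0261, -0.0254, -0.0141], [0.0248, -0.0267, -0.0141], [0.0235, -0.0278, -0.0141], [0.0221, -0.0289, -0.0141], [0.0207, -0.03, -0.0141], [0.0193, -0.0309, -0.0141], [0.0177, -0.0318, -0.0141], [0.0162, -0.0326, -0.0141]]
n 10 rot/row [0.0, 0.0, 0.0] step mm 42.04759208325728
[[-0.007, -0.0415, 0.0]]
n 6 rot/row [-0.0, 0.1167, -0.0] step mm 0.0
[[0.0, 0.0, 0.0], [0.0, 0.0, 0.0], [0.0, 0.0, 0.0], [0.0, 0.0, 0.0], [0.0, 0.0, 0.0], [0.0, 0.0, 0.0]]
```

Emit:
play_rows(delta_pos=[[0.028,-0.023,-0.014],[0.027,-0.024,-0.014],[0.026,-0.025,-0.014],[0.025,-0.027,-0.014],[0.024,-0.028,-0.014],[0.022,-0.029,-0.014],[0.021,-0.03,-0.014],[0.019,-0.031,-0.014],[0.018,-0.032,-0.014],[0.016,-0.033,-0.014],[-0.007,-0.042,0],[-0.007,-0.042,0],[-0.007,-0.042,0],[-0.007,-0.042,0],[-0.007,-0.042,0],[-0.007,-0.042,0],[-0.007,-0.042,0],[-0.007,-0.042,0],[-0.007,-0.042,0],[-0.007,-0.042,0]], rot=[[0,0,0.048],[0,0,0.048],[0,0,0.048],[0,0,0.048],[0,0,0.048],[0,0,0.048],[0,0,0.048],[0,0,0.048],[0,0,0.048],[0,0,0.048],[0,0,0],[0,0,0],[0,0,0],[0,0,0],[0,0,0],[0,0,0],[0,0,0],[0,0,0],[0,0,0],[0,0,0]], grip=[1,1,1,1,1,1,1,1,1,1,1,1,1,1,1,1,1,1,1,1], grip_force=40)

```text
clock: 2.65
tool_pos: [0.3723, 0.2474, 0.3836]
eef_rot: [[0.99, -0.14, -0.002], [-0.14, -0.99, 0.009], [-0.003, -0.009, -1.0]]
contact_force: [0.7, -0.2, -0.2]
finger_gap: 0.0854
```

Emit:
play_rows(delta_pos=[[0,0,0],[0,0,0],[0,0,0],[0,0,0],[0,0,0],[0,0,0]], rot=[[0,0.117,0],[0,0.117,0],[0,0.117,0],[0,0.117,0],[0,0.117,0],[0,0.117,0]], grip=[1,1,1,1,1,1])

```text
clock: 3.4
tool_pos: [0.3725, 0.2504, 0.3818]
eef_rot: [[0.747, -0.135, 0.651], [-0.109, -0.991, -0.081], [0.656, -0.01, -0.755]]
contact_force: [0.3, -1.0, -0.3]
finger_gap: 0.0853
```

```bash
cat > shot.py <<'E'
import sys
from h import *
import pickle
for n in sys.argv[2:]:
    if n=="wrist": pickle.dump(viewer.calibration(n),open(f"pics/{n}_{sys.argv[1]}.pkl","wb"))
    cv2.imwrite(f"pics/{n}_{sys.argv[1]}.png",viewer.capture(n)[:,:,::-1])
s=status.observe()
print(s["clock"],s["tool_pos"].round(4),s["eef_rot"].round(3).tolist(),s["qpos"].round(3),s["contact_force"].round(1),s["finger_gap"])
E
python3 shot.py 1 wrist
```

```text
3.45 [0.3707 0.2498 0.3796] [[0.747, -0.135, 0.651], [-0.107, -0.991, -0.082], [0.656, -0.009, -0.754]] [ 0.729 -0.235  1.902 -0.609  1.045  2.634] [-2.8 -1.9 -2.4] 0.08526543958552764
```

View pics/wrist_1.png

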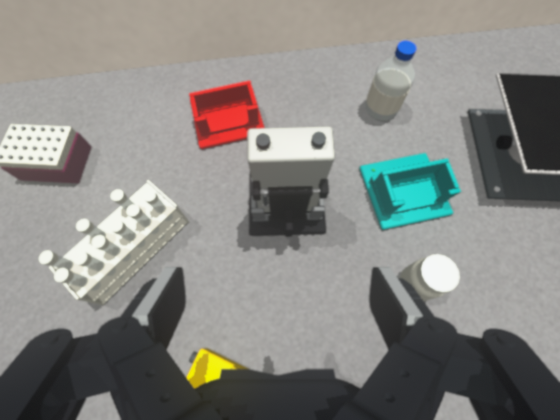

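The wrist view shows the meter top at (290,145). Its black hinge lugs and leg are below it, at about (290,205). I'll zoom in.

```bash
python3 - <<'E'
from h import *
crop(cv2.imread("pics/wrist_1.png"),235,115,110,130,4.5,"pics/w1z.png")
E
```

```text
(no output)
```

View pics/w1z.png

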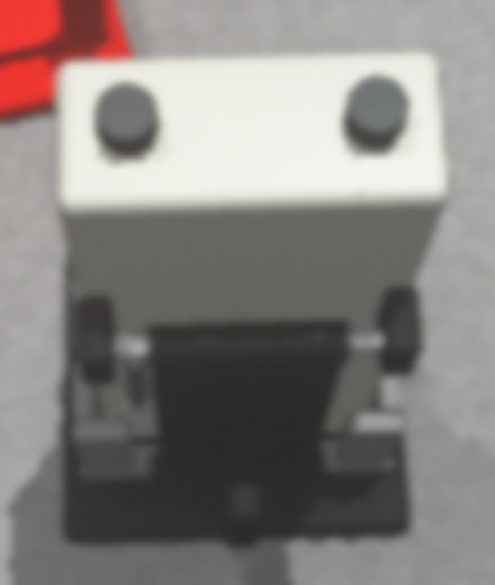

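```bash
cat > m2.py <<'E'
from h import *
import pickle
S=viewer.calibration("scene");I=viewer.calibration("side");W=pickle.load(open("pics/wrist_1.pkl","rb"))
s=lambda x,y,f,ox,oy:((x+.5)/f+ox-.5,(y+.5)/f+oy-.5)
M={};N={}
for n,a,b,w,z in(("F-",(150,103),(255,45),(434,55),.240),("F+",(330,92),(170,188),(60,62),.240),("B+",(322,55),(253,218),(62,210),.2355),("B-",(140,70),(330,72),(445,202),.2355)):
    uw=s(*w,4.5,235,115)
    M[n],e=tri((S,I,W),(s(*a,4.5,280,170),s(*b,5,190,190),uw)); N[n]=onz(W,uw,z)
    print(n,M[n].round(4),e,"wrist",N[n].round(4))
for Q in(M,N):
    c=sum(Q.values())/4;uy=Q["F+"]-Q["F-"]+Q["B+"]-Q["B-"];ux=Q["F+"]-Q["B+"]+Q["F-"]-Q["B-"]
    print(c.round(4),np.linalg.norm(ux)/2,np.linalg.norm(uy)/2,np.arctan2(ux[1],ux[0]),np.arctan2(-uy[0],uy[1]))
for w in ((65,540),(408,530)): print(onz(W,s(*w,4.5,235,115),.012).round(4))
E
python3 m2.py
```

```text
F- [0.5556 0.1649 0.2371] [1.2, 2.4, 2.0] wrist [0.5557 0.1665 0.24  ]
F+ [0.5675 0.2567 0.2369] [1.7, 2.4, 2.3] wrist [0.5667 0.2586 0.24  ]
B+ [0.5289 0.2637 0.234 ] [3.3, 2.2, 1.3] wrist [0.5272 0.2625 0.2355]
B- [0.5182 0.1701 0.2324] [0.9, 1.0, 0.2] wrist [0.5165 0.1711 0.2355]
[0.5426 0.2139 0.2351] 0.038666741788450414 0.09337788033752732 -0.15834732189536752 -0.12165090748084449
[0.5415 0.2147 0.2378] 0.03984932434574507 0.09242328972865921 -0.1073513599291816 -0.1180197579310499
[0.5186 0.283  0.012 ]
[0.5046 0.1534 0.012 ]
```

```bash
cat > geo.py <<'E'
from plan import *
yaw=-.113; ex=np.array([np.cos(yaw),np.sin(yaw),0]);ez=np.array([0,0,1.])
mz=-np.sin(.105)*ex+np.cos(.105)*ez; mx=np.cos(.105)*ex+np.sin(.105)*ez
top=np.array([.542,.2143,.2375])
def mpt(x,z): return top+x*mx+(z-.215)*mz
def tabgrasp(th,pitch,a=.092,o=.029):
    d=np.array([-np.sin(th),-np.cos(th)]);n=np.array([-np.cos(th),np.sin(th)])
    q=np.array([-.033,.150])+a*d+o*n
    R=Rt(yaw,pitch); return mpt(*q)+.011*R[:,2],R
E
python3 - <<'E'
from geo import *
print("origin",mpt(0,0))
p,R=tabgrasp(0,.75); print(p)
pre=p-.07*R[:,2]; print("pre",pre)
plan(pre,R,6)
plan(p,R,4,pre,R)
E
```

```text
origin [0.56438983 0.21175913 0.0236841 ]
[0.50453469 0.21855169 0.06681805]
pre [0.45712429 0.22393199 0.11803627]
n 6 rot/row [0.0014, 0.0056, -0.0037] step mm 46.10951599604169
[[-0.0174, 0.0027, 0.0426], [-0.0176, 0.0027, 0.0425], [-0.0179, 0.0027, 0.0424], [-0.0181, 0.0027, 0.0423], [-0.0184, 0.0027, 0.0422], [-0.0186, 0.0027, 0.0421]]
n 4 rot/row [0.0, 0.0, 0.0] step mm 17.499999999999996
[[-0.0, 0.0, 0.0175]]
```

Emit:
play_rows(delta_pos=[[-0.017,0.003,0.042],[-0.018,0.003,0.042],[-0.018,0.003,0.042],[-0.018,0.003,0.042],[-0.018,0.003,0.042],[-0.018,0.003,0.042],[0,0,0]], rot=[[0.001,0.006,-0.004],[0.001,0.006,-0.004],[0.001,0.006,-0.004],[0.001,0.006,-0.004],[0.001,0.006,-0.004],[0.001,0.006,-0.004],[0,0,0]], grip=[1,1,1,1,1,1,1])

```text
clock: 4.32
tool_pos: [0.4652, 0.2156, 0.1439]
eef_rot: [[0.762, -0.099, 0.64], [-0.072, -0.995, -0.068], [0.643, 0.006, -0.766]]
contact_force: [0.4, 0.0, -0.1]
finger_gap: 0.0852
```

```bash
python3 shot.py 2 wrist side; python3 - <<'E'
from geo import *
p,R=tabgrasp(0,.75); plan(p,R,4)
E
```

```text
4.425 [0.4647 0.2167 0.1455] [[0.761, -0.097, 0.642], [-0.072, -0.995, -0.066], [0.645, 0.004, -0.764]] [ 0.448  0.116  2.235 -1.138  0.381  3.112] [0.3 0.1 1.4] 0.08549584105842796
n 4 rot/row [-0.0018, 0.0122, 0.0035] step mm 22.063197066712853
[[-0.0052, -0.0015, 0.0214], [-0.0054, -0.0015, 0.0213], [-0.0057, -0.0016, 0.0213], [-0.006, -0.0016, 0.0212]]
```

View pics/wrist_2.png

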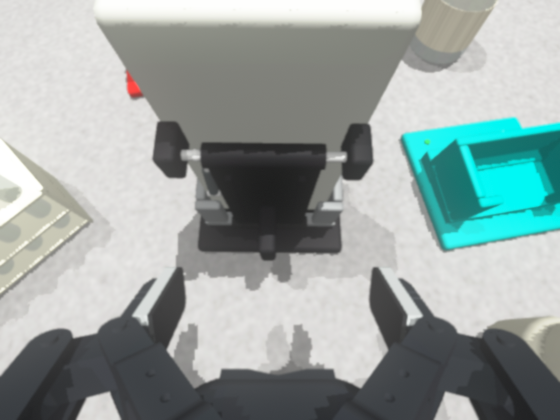

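View pics/side_2.png

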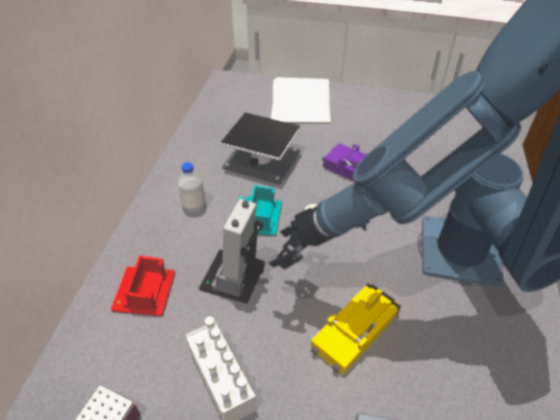

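The wrist is close to its joint limit (q6 = 3.11). I'll use the equivalent half-turn grasp with a steeper tool, so I back off and turn.

Emit:
play_rows(delta_pos=[[0,0,-0.03],[0,0,-0.02],[0,0,0],[0,0,0],[0,0,0],[0,0,0],[0,0,0],[0,0,0],[0,0,0],[0,0,0],[0,0,0],[0,0,0],[0,0,0],[0,0,0],[0,0,0],[0,0,0],[0,0,0],[0,0,0],[0,0,0]], rot=[[0,-0.07,0],[0,-0.07,0],[0,0,-0.18],[0,0,-0.18],[0,0,-0.18],[0,0,-0.18],[0,0,-0.18],[0,0,-0.18],[0,0,-0.18],[0,0,-0.18],[0,0,-0.18],[0,0,-0.18],[0,0,-0.18],[0,0,-0.18],[0,0,-0.18],[0,0,-0.18],[0,0,-0.18],[0,0,-0.18],[0,0,-0.18]], grip=[1,1,1,1,1,1,1,1,1,1,1,1,1,1,1,1,1,1,1])

```text
clock: 6.8
tool_pos: [0.4299, 0.2322, 0.2063]
eef_rot: [[-0.818, 0.068, 0.572], [0.06, 0.998, -0.032], [-0.573, 0.008, -0.82]]
contact_force: [0.7, -0.2, 1.5]
finger_gap: 0.0855
```

```bash
cat >> geo.py <<'E'
FL=np.diag([-1.,-1.,1.])
E
cat > obs.py <<'E'
from h import *
s=status.observe(); print(s["clock"],s["tool_pos"].round(4),s["eef_rot"].round(3).tolist(),s["qpos"].round(3),s["contact_force"].round(1),s["finger_gap"])
E
python3 obs.py; python3 - <<'E'
from geo import *
p,R=tabgrasp(0,.55); R=R@FL; pre=p-.07*R[:,2];print(p,pre)
plan(pre,R,5)
E
```

```text
6.8 [0.4299 0.2322 0.2063] [[-0.818, 0.068, 0.572], [0.06, 0.998, -0.032], [-0.573, 0.008, -0.82]] [ 0.473 -0.039  2.135 -0.56   0.576 -0.626] [ 0.7 -0.2  1.5] 0.08547273018169645
[0.50279737 0.21874885 0.06548885] [0.46644262 0.22287451 0.12516557]
n 5 rot/row [0.0063, 0.0119, 0.0067] step mm 17.900853171678754
[[0.0032, -0.0015, 0.0175], [0.003, -0.0014, 0.0176], [0.0028, -0.0013, 0.0176], [0.0026, -0.0012, 0.0177], [0.0023, -0.0011, 0.0177]]
```

Emit:
play_rows(delta_pos=[[0.003,-0.001,0.019],[0.003,-0.001,0.019],[0.003,-0.001,0.019],[0.003,-0.001,0.019],[0.003,-0.001,0.019],[0,0,0]], rot=[[0.006,0.012,0.007],[0.006,0.012,0.007],[0.006,0.012,0.007],[0.006,0.012,0.007],[0.006,0.012,0.007],[0,0,0]], grip=[1,1,1,1,1,1])

```text
clock: 7.55
tool_pos: [0.4701, 0.2279, 0.1213]
eef_rot: [[-0.845, 0.11, 0.523], [0.098, 0.994, -0.051], [-0.526, 0.008, -0.851]]
contact_force: [0.2, 0.1, 0.2]
finger_gap: 0.0853
```

```bash
python3 shot.py 3 wrist;python3 - <<'E'
from geo import *
p,R=tabgrasp(0,.55); R=R@FL; pre=p-.07*R[:,2];print(p,pre)
plan(pre,R,2)
plan(p,R,5)
E
```

```text
7.6 [0.4702 0.2281 0.122 ] [[-0.844, 0.11, 0.524], [0.097, 0.994, -0.051], [-0.527, 0.008, -0.85]] [ 0.409  0.168  2.145 -0.681  0.417 -0.478] [0.2 0.1 0.1] 0.08566397303321903
[0.50279737 0.21874885 0.06548885] [0.46644262 0.22287451 0.12516557]
n 2 rot/row [0.0042, 0.0023, -0.0008] step mm 3.6069554294844726
[[0.0005, -0.0028, -0.0022], [0.0005, -0.0028, -0.0022]]
n 5 rot/row [0.0017, 0.0009, -0.0003] step mm 13.173608635854665
[[0.0003, -0.0012, 0.0131], [0.0003, -0.0012, 0.0131], [0.0002, -0.0012, 0.0131], [0.0002, -0.0012, 0.0131], [0.0002, -0.0011, 0.0131]]
```

View pics/wrist_3.png

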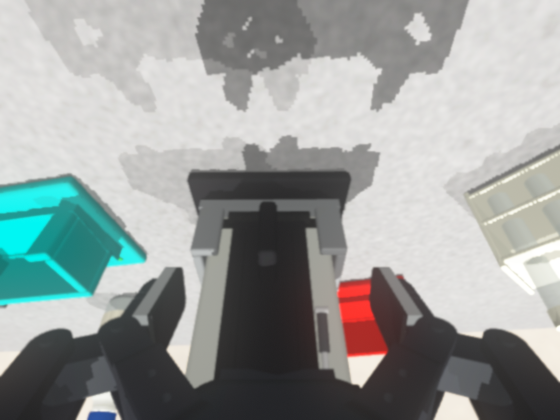

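The view from behind and below shows the leg plate with its middle line at column ~267. The fin's end is at about (267,205–265). I'll check that against the predicted tab.

```bash
python3 - <<'E'
from geo import *
import pickle
W=pickle.load(open("pics/wrist_3.pkl","rb"))
ey=np.array([-np.sin(yaw),np.cos(yaw),0])
im=cv2.imread("pics/wrist_3.png")
for x,z,y in((-.0705,.032,0),(-.0705,.078,0),(-.0385,.032,0),(-.021,.0,.048),(-.021,0,-.048),(-.033,.016,.032),(-.033,.016,-.032),(-.0355,.1,.028),(-.0355,.1,-.028)):
    u=proj(W,mpt(x,z)+y*ey); print((x,z,y),u.round(1)); cv2.circle(im,tuple(int(v) for v in u),2,(0,255,255),-1)
# stretch contrast of dark
c=im[160:330,180:360].astype(float); c=np.clip(c*3,0,255).astype(np.uint8)
crop(c,0,0,180,170,3.4,"pics/w3z.png")
E
```

```text
(-0.0705, 0.032, 0) [267.5 194.3]
(-0.0705, 0.078, 0) [266.4 247.6]
(-0.0385, 0.032, 0) [268.2 226.5]
(-0.021, 0.0, 0.048) [325.1 212.6]
(-0.021, 0, -0.048) [212.7 213. ]
(-0.033, 0.016, 0.032) [308.9 216.2]
(-0.033, 0.016, -0.032) [228.2 216.4]
(-0.0355, 0.1, 0.028) [313.6 313.1]
(-0.0355, 0.1, -0.028) [220.2 313.6]
```

View pics/w3z.png

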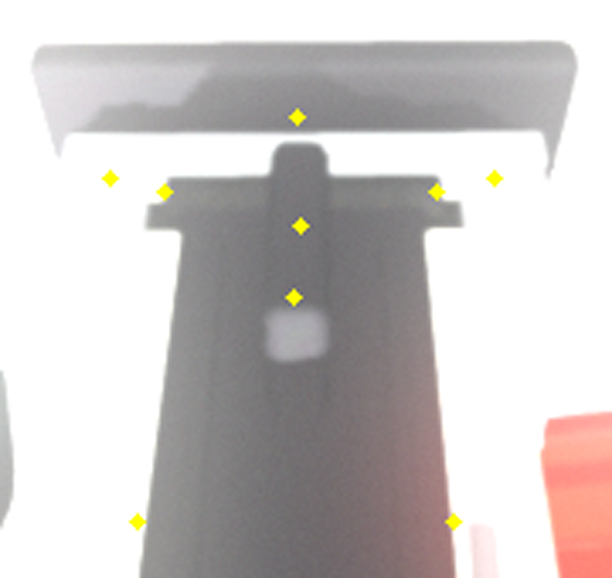

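Emit:
play_rows(delta_pos=[[0,-0.001,0.013],[0,-0.001,0.013],[0,-0.001,0.013],[0,-0.001,0.013],[0,-0.001,0.012],[0,0,0]], rot=[[0.002,0.001,0],[0.002,0.001,0],[0.002,0.001,0],[0.002,0.001,0],[0.002,0.001,0],[0,0,0]], grip=[1,1,1,1,1,1])

```text
clock: 8.35
tool_pos: [0.5051, 0.2223, 0.073]
eef_rot: [[-0.842, 0.112, 0.528], [0.097, 0.994, -0.056], [-0.531, 0.004, -0.848]]
contact_force: [-0.8, 1.1, 0.1]
finger_gap: 0.0859
```

```bash
python3 shot.py 4 wrist side;python3 - <<'E'
from geo import *
p,R=tabgrasp(0,.55); R=R@FL; print(p)
plan(p,R,1)
b=cv2.imread("pics/side_4.png");crop(b,190,180,130,130,4.5,"pics/s4z.png")
E
```

```text
8.45 [0.5051 0.2225 0.0736] [[-0.842, 0.112, 0.528], [0.098, 0.994, -0.055], [-0.531, 0.005, -0.847]] [ 0.365  0.303  2.14  -0.923  0.306 -0.256] [0.7 0.5 0.1] 0.08576736225384624
[0.50279737 0.21874885 0.06548885]
n 1 rot/row [0.0044, 0.01, -0.002] step mm 9.197047294471094
[[0.0059, -0.004, 0.0058]]
```

View pics/s4z.png

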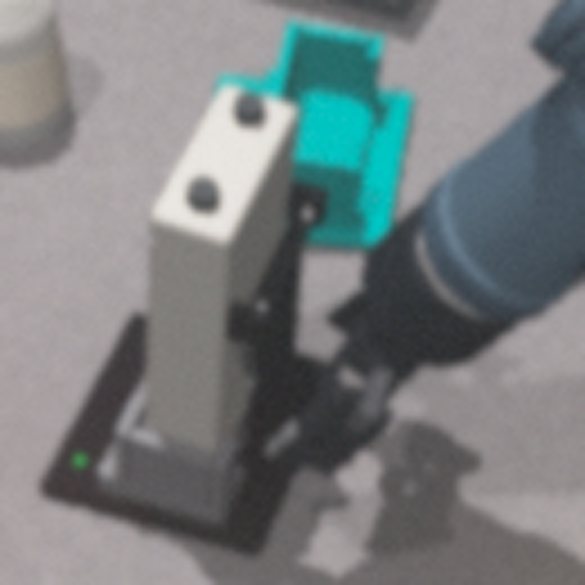

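View pics/wrist_4.png

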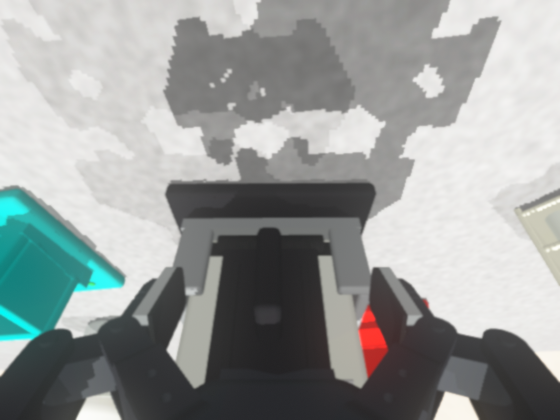

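Emit:
play_rows(delta_pos=[[0.003,-0.003,0.004],[0.001,-0.001,0.002],[0,0,0],[0,0,0],[0,0,0],[0,0,0],[0,0,0]], rot=[[0.004,0.01,0],[0,0,0],[0,0,0],[0,0,0],[0,0,0],[0,0,0],[0,0,0]], grip=[1,1,-1,-1,-1,-1,-1], grip_force=50)

```text
clock: 9.32
tool_pos: [0.5043, 0.2188, 0.0676]
eef_rot: [[-0.846, 0.114, 0.521], [0.098, 0.993, -0.058], [-0.524, 0.002, -0.852]]
contact_force: [-1.1, 0.1, 2.5]
finger_gap: 0.0112
```

```bash
python3 shot.py 5 wrist
```

```text
9.375 [0.5043 0.2188 0.0676] [[-0.846, 0.114, 0.521], [0.098, 0.993, -0.058], [-0.524, 0.002, -0.852]] [ 0.356  0.312  2.144 -0.928  0.299 -0.255] [-0.9  0.6  2.1] 0.01109108429006325
```

View pics/wrist_5.png

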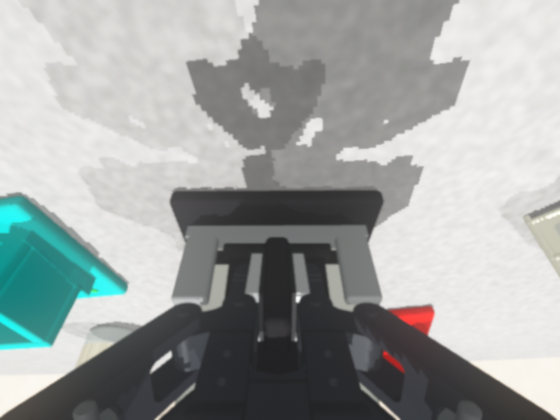

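```bash
cat > swing.py <<'E'
from geo import *
import sys
H=mpt(-.033,.150); ey=np.array([-np.sin(yaw),np.cos(yaw),0]); s=status.observe()
p=s["tool_pos"];R=s["eef_rot"];dt=float(sys.argv[1])
r=p-H; print("rel mx,mz",(r@mx).round(4),(r@mz).round(4),"ang",np.arctan2(-(r@mx),-(r@mz)))
dp=Ro.from_rotvec(ey*dt).apply(r)-r
print("row",(R.T@dp).round(5),"rot",(R.T@ey*dt).round(4), s["qpos"].round(3),s["contact_force"].round(1),s["finger_gap"])
E
python3 swing.py .05
```

```text
rel mx,mz -0.0226 -0.1 ang 0.22188523204051455
row [ 0.00394 -0.      -0.00328] rot [0.0001 0.05   0.0001] [ 0.356  0.312  2.144 -0.928  0.299 -0.255] [-0.9  0.6  2.1] 0.01109108429006325
```

Emit:
play_rows(delta_pos=[[0.004,0,-0.0033],[0.004,0,-0.0033],[0.004,0,-0.0033],[0.004,0,-0.0033],[0.004,0,-0.0033]], rot=[[0,0.05,0],[0,0.05,0],[0,0.05,0],[0,0.05,0],[0,0.05,0]], grip=[-1,-1,-1,-1,-1])

```text
clock: 10.0
tool_pos: [0.4797, 0.222, 0.0747]
eef_rot: [[-0.951, 0.111, 0.29], [0.107, 0.994, -0.03], [-0.291, 0.003, -0.957]]
contact_force: [-0.2, -3.2, -1.2]
finger_gap: 0.0112
```

```bash
python3 swing.py .06
```

```text
rel mx,mz -0.0465 -0.0904 ang 0.47494742962612
row [ 4.68e-03  1.00e-05 -3.91e-03] rot [-0.      0.06    0.0002] [ 0.297  0.289  2.008 -0.208  0.58  -1.002] [-0.2 -3.2 -1.2] 0.01124274688509783
```

Emit:
play_rows(delta_pos=[[0.004,0,-0.0033],[0.004,0,-0.0033],[0.004,0,-0.0033],[0.004,0,-0.0033],[0.004,0,-0.0033],[0.004,0,-0.0033],[0.004,0,-0.0033],[0.004,0,-0.0033],[0.004,0,-0.0033]], rot=[[0,0.05,0],[0,0.05,0],[0,0.05,0],[0,0.05,0],[0,0.05,0],[0,0.05,0],[0,0.05,0],[0,0.05,0],[0,0.05,0]], grip=[-1,-1,-1,-1,-1,-1,-1,-1,-1])

```text
clock: 11.12
tool_pos: [0.4381, 0.2261, 0.1017]
eef_rot: [[-0.979, 0.11, -0.172], [0.108, 0.994, 0.021], [0.173, 0.002, -0.985]]
contact_force: [-1.4, 0.4, 1.4]
finger_gap: 0.0114
```

```bash
python3 swing.py .06; python3 shot.py 6 scene side; python3 - <<'E'
from h import *
crop(cv2.imread("pics/side_6.png"),180,170,150,130,4.5,"pics/s6z.png")
E
```

```text
rel mx,mz -0.0852 -0.0591 ang 0.9646246221002145
row [ 4.69e-03  2.00e-05 -4.08e-03] rot [-0.0002  0.06    0.0001] [ 0.209  0.385  1.737  0.061  1.185 -1.28 ] [-1.4  0.4  1.4] 0.011406953702815503
11.225 [0.4387 0.226  0.1015] [[-0.979, 0.111, -0.171], [0.109, 0.994, 0.021], [0.172, 0.002, -0.985]] [ 0.209  0.386  1.736  0.061  1.184 -1.279] [-2.4 -0.4  3. ] 0.011284447760517072
```

View pics/s6z.png

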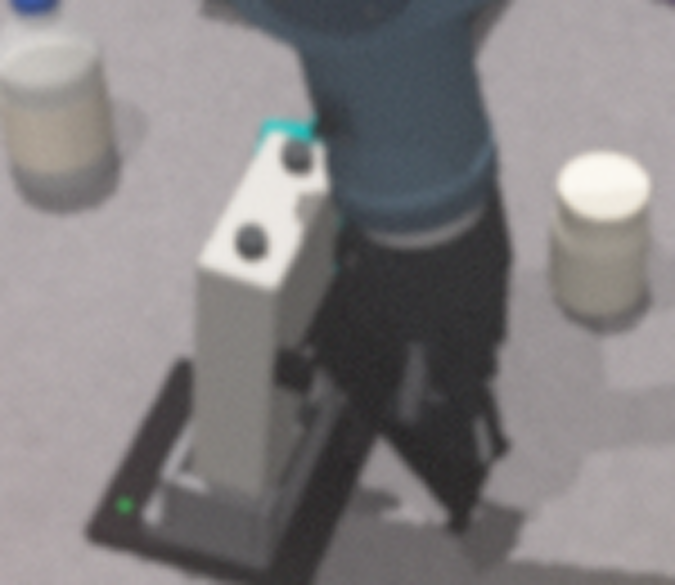

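Emit:
play_rows(delta_pos=[[0,0,0],[0,0,0],[0,0,0],[0,0,0],[0.015,0,-0.01],[0.025,0,-0.015],[0.03,0,-0.02],[0.02,0,-0.04],[0.01,0,-0.05],[0.01,0,-0.05]], rot=[[0,0,0],[0,0,0],[0,0,0],[0,0,0],[0,-0.02,0],[0,-0.05,0],[0,-0.1,0],[0,-0.1,0],[0,-0.1,0],[0,-0.1,0]], grip=[1,1,1,1,1,1,1,1,1,1])

```text
clock: 12.48
tool_pos: [0.3186, 0.2375, 0.292]
eef_rot: [[-0.946, 0.116, 0.303], [0.111, 0.993, -0.033], [-0.305, 0.002, -0.952]]
contact_force: [0.8, 0.9, -0.4]
finger_gap: 0.0854
```

```bash
python3 shot.py 7 scene side wrist; python3 - <<'E'
from h import *
crop(cv2.imread("pics/side_7.png"),180,150,150,150,4,"pics/s7z.png")
E
```

```text
12.625 [0.3185 0.2388 0.2931] [[-0.946, 0.112, 0.305], [0.108, 0.994, -0.029], [-0.307, 0.005, -0.952]] [ 0.518 -0.196  1.917 -0.193  1.17  -0.886] [-0.2  0.6 -0.8] 0.08542396642545483
```

View pics/s7z.png

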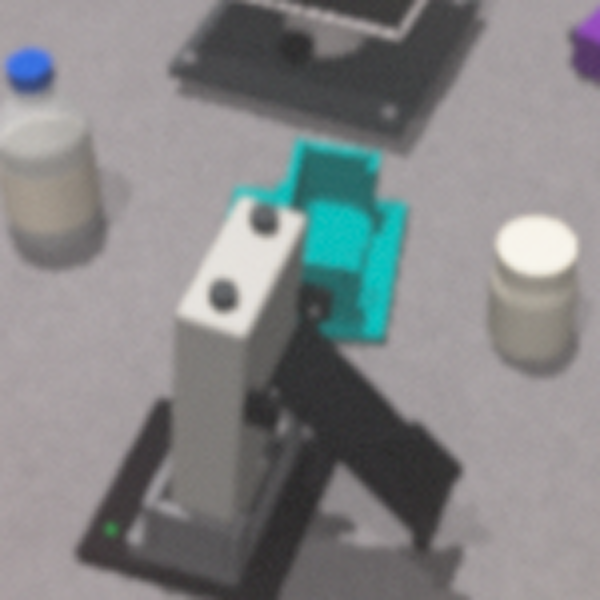

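View pics/wrist_7.png

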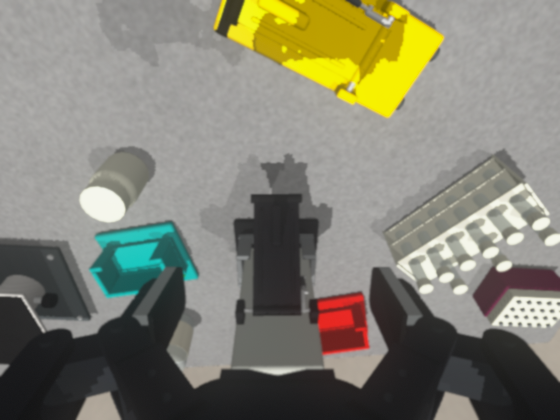

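```bash
python3 - <<'E'
from geo import *
I=viewer.calibration("side");im=cv2.imread("pics/side_7.png");ey=np.array([-np.sin(yaw),np.cos(yaw),0])
for th,col in((.81,(0,255,255)),(.70,(0,0,255))):
  for y in(-.032,.032):
    u=proj(I,mpt(-.033-.134*np.sin(th),.15-.134*np.cos(th))+y*ey);print(th,y,u.round(1),((u-[180,150])*4).round())
for c in((.021,.048),(.021,-.048),(-.021,.048),(-.021,-.048)):
    print(((proj(I,mpt(c[0],.215)+c[1]*ey)-[180,150])*4).round())
E
```

```text
0.81 -0.032 [292.1 265.7] [448. 463.]
0.81 0.032 [283.9 286.5] [416. 546.]
0.7 -0.032 [287.4 266.7] [430. 467.]
0.7 0.032 [279.1 287.4] [396. 550.]
[167. 311.]
[235. 191.]
[242. 336.]
[306. 213.]
```

```bash
cat >> geo.py <<'E'
def mgrip(mx_,my_,mz_): return np.column_stack([my_,mx_,-mz_])
my=np.array([-np.sin(yaw),np.cos(yaw),0])
Rg=mgrip(mx,my,mz); pg=mpt(0,.191)-.011*mz
E
python3 - <<'E'
from geo import *
pre=pg+.10*mz; print(pg,pre)
p,R=plan((.42,.23,.40),Rg,10)
plan(pre,Rg,5,p,R)
E
```

```text
[0.54564486 0.21388637 0.20269276] [0.53523098 0.21506817 0.30214202]
n 10 rot/row [0.0166, 0.0158, 0.1565] step mm 14.76518307644265
[[-0.013, 0.0003, -0.007], [-0.0127, 0.0022, -0.0073], [-0.0121, 0.004, -0.0075], [-0.0112, 0.0057, -0.0078], [-0.01, 0.0072, -0.0081], [-0.0087, 0.0086, -0.0083], [-0.0071, 0.0097, -0.0086], [-0.0054, 0.0105, -0.0089], [-0.0035, 0.011, -0.0091], [-0.0016, 0.0113, -0.0094]]
n 5 rot/row [0.0, 0.0, 0.0] step mm 30.382444685041104
[[-0.0004, 0.0211, 0.0219]]
```

Emit:
play_rows(delta_pos=[[-0.013,0,-0.01],[-0.013,0.002,-0.01],[-0.012,0.004,-0.01],[-0.011,0.006,-0.01],[-0.01,0.007,-0.01],[-0.009,0.009,-0.009],[-0.007,0.01,-0.009],[-0.005,0.011,-0.009],[-0.004,0.011,-0.009],[-0.002,0.011,-0.009],[0,0.021,0.018],[0,0.021,0.018],[0,0.021,0.018],[0,0.021,0.018],[0,0,0]], rot=[[0.017,0.016,0.157],[0.017,0.016,0.157],[0.017,0.016,0.157],[0.017,0.016,0.157],[0.017,0.016,0.157],[0.017,0.016,0.157],[0.017,0.016,0.157],[0.017,0.016,0.157],[0.017,0.016,0.157],[0.017,0.016,0.157],[0,0,0],[0,0,0],[0,0,0],[0,0,0],[0,0,0]], grip=[1,1,1,1,1,1,1,1,1,1,1,1,1,1,1])

```text
clock: 14.5
tool_pos: [0.5169, 0.2043, 0.3192]
eef_rot: [[0.179, 0.983, 0.048], [0.984, -0.178, -0.014], [-0.006, 0.049, -0.999]]
contact_force: [-0.5, -1.0, -0.0]
finger_gap: 0.0853
```

```bash
python3 shot.py 8 wrist; python3 - <<'E'
from geo import *
pre=pg+.08*mz; print(pre); plan(pre,Rg,3)
E
```

```text
14.55 [0.5165 0.2046 0.3202] [[0.179, 0.983, 0.049], [0.984, -0.178, -0.014], [-0.005, 0.05, -0.999]] [ 0.191  0.203  1.413 -0.023  1.481  0.372] [ 0.3 -1.1 -1.1] 0.08574298479985566
[0.53731376 0.21483181 0.28225217]
n 3 rot/row [-0.0183, 0.0034, -0.022] step mm 14.837997511916218
[[0.0047, 0.0056, 0.0129], [0.0045, 0.0055, 0.013], [0.0043, 0.0053, 0.0132]]
```

View pics/wrist_8.png

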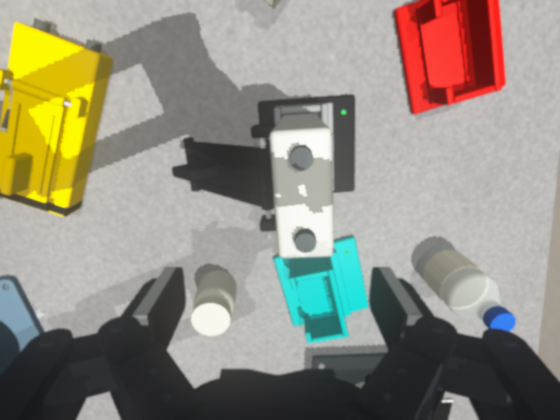

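The view from above shows the meter's top face, with corners near (273,126), (329,124), (334,256) and (278,257), and the open leg to the left. I'll check it against the estimate.

```bash
python3 - <<'E'
from geo import *
import pickle
W=pickle.load(open("pics/wrist_8.pkl","rb"))
im=cv2.imread("pics/wrist_8.png")
for a in(-.021,.021):
  for b in(-.048,.048):
    u=proj(W,mpt(a,.215)+b*my);print(a,b,u.round(1));cv2.circle(im,tuple(int(round(v)) for v in u),1,(0,0,255),-1)
for u in((273,126),(329,124),(334,256),(278,257)): print(onz(W,u,.2375).round(4))
crop(im,240,90,130,190,3.1,"pics/w8z.png")
E
```

```text
-0.021 -0.048 [278.8 259.6]
-0.021 0.048 [269.6 130.9]
0.021 -0.048 [334.5 257.9]
0.021 0.048 [333.2 127. ]
[0.5294 0.2672 0.2375]
[0.5661 0.2618 0.2375]
[0.5575 0.1646 0.2375]
[0.5157 0.1724 0.2375]
```

View pics/w8z.png

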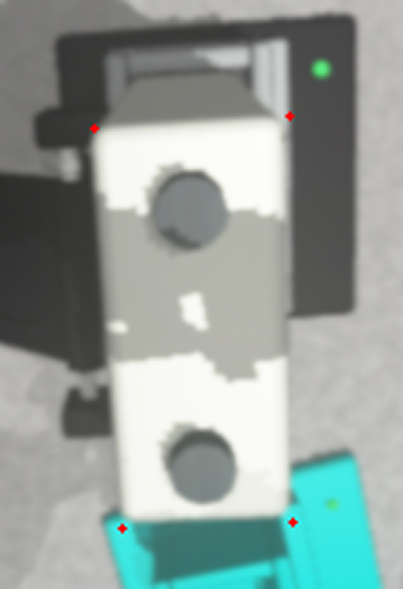

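Emit:
play_rows(delta_pos=[[0.005,0.006,0.013],[0.005,0.006,0.013],[0.004,0.005,0.013],[0,0,0]], rot=[[-0.018,0.003,-0.022],[-0.018,0.003,-0.022],[-0.018,0.003,-0.022],[0,0,0]], grip=[1,1,1,1])

```text
clock: 15.05
tool_pos: [0.5374, 0.2156, 0.2825]
eef_rot: [[0.111, 0.988, 0.103], [0.994, -0.111, -0.011], [0.0, 0.104, -0.995]]
contact_force: [0.1, 0.7, 0.7]
finger_gap: 0.0852
```

```bash
python3 obs.py; python3 - <<'E'
from geo import *
plan(pg+.0008*my,Rg,5)
E
```

```text
15.05 [0.5374 0.2156 0.2825] [[0.111, 0.988, 0.103], [0.994, -0.111, -0.011], [0.0, 0.104, -0.995]] [ 0.209  0.23   1.472 -0.033  1.341  0.326] [0.1 0.7 0.7] 0.08524911864726889
n 5 rot/row [-0.0001, -0.0001, 0.0003] step mm 16.043941955315802
[[-0.0, 0.0, 0.016], [-0.0, 0.0, 0.016], [-0.0, 0.0, 0.016], [-0.0, 0.0, 0.016], [-0.0, -0.0, 0.016]]
```

Emit:
play_rows(delta_pos=[[0,0,0.016],[0,0,0.016],[0,0,0.016],[0,0,0.016],[0,0,0.014],[0,0,0]], rot=[[0,0,0],[0,0,0],[0,0,0],[0,0,0],[0,0,0],[0,0,0]], grip=[1,1,1,1,1,1])

```text
clock: 15.8
tool_pos: [0.5452, 0.2144, 0.1999]
eef_rot: [[0.112, 0.988, 0.102], [0.994, -0.112, -0.011], [0.0, 0.103, -0.995]]
contact_force: [0.4, 0.4, -0.5]
finger_gap: 0.0855
```

```bash
python3 obs.py; python3 - <<'E'
from geo import *
plan(pg+.0008*my,Rg,1)
E
```

```text
15.8 [0.5452 0.2144 0.1999] [[0.112, 0.988, 0.102], [0.994, -0.112, -0.011], [0.0, 0.103, -0.995]] [ 0.203  0.298  1.586 -0.035  1.16   0.328] [ 0.4  0.4 -0.5] 0.08553706628699938
n 1 rot/row [-0.0021, -0.0003, 0.0005] step mm 2.831694303625932
[[0.0003, 0.0008, -0.0027]]
```

Emit:
play_rows(delta_pos=[[0,0.001,-0.002],[0,0,0],[0,0,0],[0,0,0],[0,0,0],[0,0,0]], rot=[[0,0,0],[0,0,0],[0,0,0],[0,0,0],[0,0,0],[0,0,0]], grip=[1,-1,-1,-1,-1,-1], grip_force=70)

```text
clock: 16.55
tool_pos: [0.5468, 0.2148, 0.2041]
eef_rot: [[0.112, 0.988, 0.105], [0.994, -0.111, -0.01], [0.001, 0.106, -0.994]]
contact_force: [-0.8, 0.2, 0.2]
finger_gap: 0.0416
```

```bash
python3 shot.py 9 side wrist; python3 - <<'E'
from h import *
crop(cv2.imread("pics/side_9.png"),180,150,150,150,4,"pics/s9z.png")
E
```

```text
16.65 [0.5468 0.2147 0.204 ] [[0.112, 0.988, 0.105], [0.994, -0.111, -0.01], [0.001, 0.106, -0.994]] [ 0.203  0.295  1.579 -0.034  1.167  0.327] [-0.1 -0.  -1. ] 0.04126379000643429
```

View pics/s9z.png

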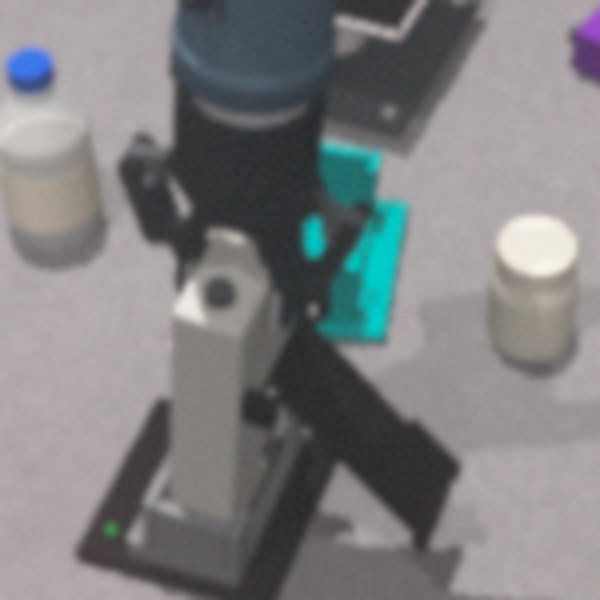

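Emit:
play_rows(delta_pos=[[0,0,-0.006],[0,0,-0.012],[0,0,-0.015],[0,0,-0.015],[0,0,-0.015],[0,0,-0.018],[0,0,-0.02],[0,0,-0.02],[0,0,-0.02],[0,0,-0.015],[0,0,-0.005]], rot=[[0,0,0],[0,0,0],[0,0,0],[0,0,0],[0,0,0],[0,0,0],[0,0,0],[0,0,0],[0,0,0],[0,0,0],[0,0,0]], grip=[-1,-1,-1,-1,-1,-1,-1,-1,-1,-1,-1])

```text
clock: 18.02
tool_pos: [0.5231, 0.2168, 0.3733]
eef_rot: [[0.111, 0.989, 0.094], [0.994, -0.111, -0.01], [0.0, 0.094, -0.996]]
contact_force: [-0.3, 0.1, -7.1]
finger_gap: 0.0413
```

```bash
python3 shot.py 10 side scene; python3 - <<'E'
from h import *
a=cv2.imread("pics/side_10.png");b=cv2.imread("pics/scene_10.png")
cv2.imwrite("pics/c10.png",cv2.resize(np.hstack([a[90:340,120:400],b[90:340,180:460]]),None,fx=1.4,fy=1.4,interpolation=cv2.INTER_CUBIC))
E
```

```text
18.125 [0.5233 0.2167 0.3726] [[0.111, 0.989, 0.093], [0.994, -0.111, -0.011], [-0.0, 0.094, -0.996]] [ 0.215  0.184  1.316 -0.03   1.553  0.325] [-0.4  0.  -7.1] 0.04112853328120228
```

View pics/c10.png

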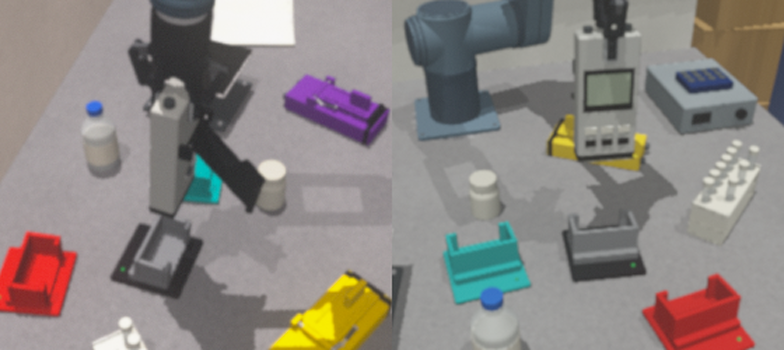

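```bash
cat > st.py <<'E'
from geo import *
ys=-.184; C=np.array([.612,-.258,0]); zt=.104
def place(rx=.057,ry=0,up=0,lean=.436,g=.181,yw=ys):
    sx=np.array([np.cos(yw),np.sin(yw),0]);sy=np.array([-np.sin(yw),np.cos(yw),0])
    tz=-np.sin(lean)*sx+np.cos(lean)*ez; tx=np.cos(lean)*sx+np.sin(lean)*ez
    ex_=np.array([np.cos(ys),np.sin(ys),0]);ey_=np.array([-np.sin(ys),np.cos(ys),0])
    rear=C+rx*ex_+ry*ey_+(zt+up)*ez
    return rear+.021*tx+g*tz, mgrip(tx,sy,tz)
E
python3 - <<'E'
from st import *
S=viewer.calibration("scene");I=viewer.calibration("side")
print("bottle",onz(S,(255,350),0),onz(I,(192,208),0),"jar",onz(S,(246,242),0),onz(I,(314,238),0))
p,R=place(up=.09);print(p,R)
plan(p,R,20)
E
```

```text
bottle [ 0.7674693  -0.01843232  0.        ] [ 7.58524555e-01 -1.80058212e-03  1.11022302e-16] jar [0.40947131 0.01637936 0.        ] [0.39343733 0.03825897 0.        ]
[ 0.61160284 -0.25792609  0.36693578] [[ 0.18296351  0.89114707  0.41518822]
 [ 0.98311971 -0.16584694 -0.07726861]
 [ 0.          0.42231706 -0.90644818]]
n 20 rot/row [-0.0171, -0.0009, 0.0035] step mm 24.139614742132203
[[-0.0231, 0.007, 0.0009], [-0.0231, 0.007, 0.0011], [-0.023, 0.0071, 0.0012], [-0.023, 0.0072, 0.0014], [-0.023, 0.0072, 0.0015], [-0.023, 0.0073, 0.0017], [-0.0229, 0.0073, 0.0018], [-0.0229, 0.0074, 0.002], [-0.0229, 0.0074, 0.0021], [-0.0228, 0.0075, 0.0023], [-0.0228, 0.0075, 0.0024], [-0.0228, 0.0075, 0.0026], [-0.0228, 0.0076, 0.0027], [-0.0227, 0.0076, 0.0029], [-0.0227, 0.0076, 0.003], [-0.0227, 0.0077, 0.0032], [-0.0226, 0.0077, 0.0033], [-0.0226, 0.0077, 0.0035], [-0.0226, 0.0077, 0.0036], [-0.0226, 0.0077, 0.0038]]
```

Emit:
play_rows(delta_pos=[[-0.023,0.007,0.001],[-0.023,0.007,0.001],[-0.023,0.007,0.001],[-0.023,0.007,0.001],[-0.023,0.007,0.002],[-0.023,0.007,0.002],[-0.023,0.007,0.002],[-0.023,0.007,0.002],[-0.023,0.007,0.002],[-0.023,0.007,0.002],[-0.023,0.007,0.002],[-0.023,0.007,0.003],[-0.023,0.007,0.003],[-0.023,0.007,0.003],[-0.023,0.008,0.003],[-0.023,0.008,0.003],[-0.023,0.008,0.003],[-0.022,0.008,0.003],[-0.015,0.005,0.002],[0,0,0]], rot=[[-0.017,-0.001,0.004],[-0.017,-0.001,0.004],[-0.017,-0.001,0.004],[-0.017,-0.001,0.004],[-0.017,-0.001,0.004],[-0.017,-0.001,0.004],[-0.017,-0.001,0.004],[-0.017,-0.001,0.004],[-0.017,-0.001,0.004],[-0.017,-0.001,0.004],[-0.017,-0.001,0.004],[-0.017,-0.001,0.004],[-0.017,-0.001,0.004],[-0.017,-0.001,0.004],[-0.017,-0.001,0.004],[-0.017,-0.001,0.004],[-0.017,-0.001,0.004],[-0.017,-0.001,0.004],[-0.01,0,0],[0,0,0]], grip=[-1,-1,-1,-1,-1,-1,-1,-1,-1,-1,-1,-1,-1,-1,-1,-1,-1,-1,-1,-1])

```text
clock: 20.62
tool_pos: [0.5838, -0.2364, 0.3351]
eef_rot: [[0.184, 0.921, 0.342], [0.983, -0.175, -0.059], [0.006, 0.347, -0.938]]
contact_force: [-0.8, -0.7, -6.7]
finger_gap: 0.041
```

```bash
python3 shot.py 11 side scene; python3 - <<'E'
from st import *
a=cv2.imread("pics/side_11.png");b=cv2.imread("pics/scene_11.png")
cv2.imwrite("pics/c11.png",cv2.resize(np.hstack([a[20:240,150:390],b[130:350,40:280]]),None,fx=1.6,fy=1.6,interpolation=cv2.INTER_CUBIC))
p,R=place(up=.09);plan(p,R,2)
E
```

```text
20.725 [ 0.5839 -0.235   0.3354] [[0.183, 0.922, 0.342], [0.983, -0.174, -0.058], [0.006, 0.347, -0.938]] [-0.651  0.15   1.491  0.175  1.189 -0.506] [-0.4  0.2 -6.4] 0.04138144060474387
n 2 rot/row [-0.0407, -0.0029, -0.0012] step mm 23.88782867744577
[[-0.0086, 0.0202, -0.0094], [-0.0087, 0.0206, -0.0085]]
```

View pics/c11.png

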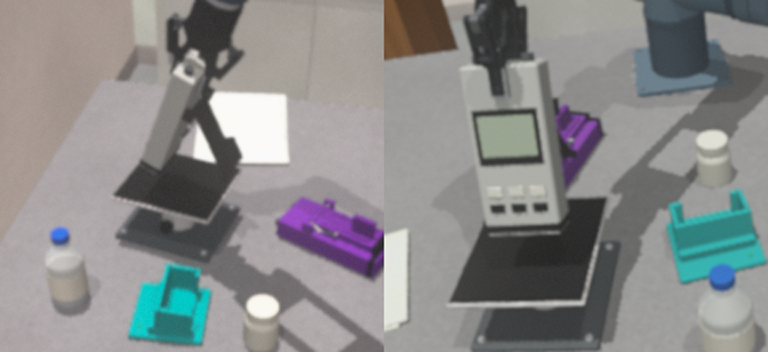

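Emit:
play_rows(delta_pos=[[-0.006,0.014,-0.002],[-0.006,0.013,-0.002],[-0.005,0.013,0.002],[0,0,0.005],[0,0,0]], rot=[[-0.027,-0.002,0],[-0.027,-0.002,0],[-0.027,-0.002,0],[0,0,0],[0,0,0]], grip=[-1,-1,-1,-1,-1])

```text
clock: 21.35
tool_pos: [0.6216, -0.2582, 0.3491]
eef_rot: [[0.183, 0.889, 0.42], [0.983, -0.165, -0.077], [0.001, 0.427, -0.904]]
contact_force: [-0.2, 0.0, -7.2]
finger_gap: 0.0413
```

```bash
python3 shot.py 12 side scene; python3 - <<'E'
from st import *
a=cv2.imread("pics/side_12.png");b=cv2.imread("pics/scene_12.png")
crop(a,200,30,120,130,4.5,"pics/s12.png");crop(b,70,160,130,160,3.7,"pics/sc12.png")
p,R=place(up=.02);plan(p,R,4)
E
```

```text
21.45 [ 0.6217 -0.2584  0.3499] [[0.183, 0.888, 0.421], [0.983, -0.165, -0.078], [-0.0, 0.428, -0.904]] [-0.663  0.18   1.449  0.221  1.124 -0.536] [-0.1  0.4 -6. ] 0.04129610373471859
n 4 rot/row [0.0017, -0.0, 0.0001] step mm 13.475540659510214
[[-0.0004, -0.0079, 0.0109], [-0.0004, -0.0079, 0.0109], [-0.0004, -0.0079, 0.0109], [-0.0004, -0.0079, 0.0109]]
```

View pics/s12.png

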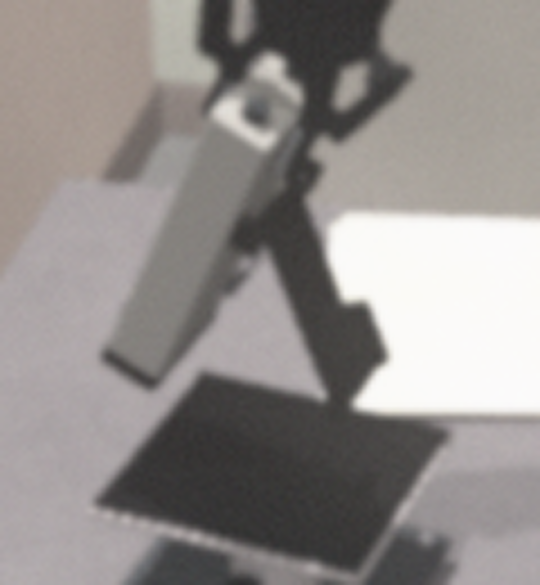

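View pics/sc12.png

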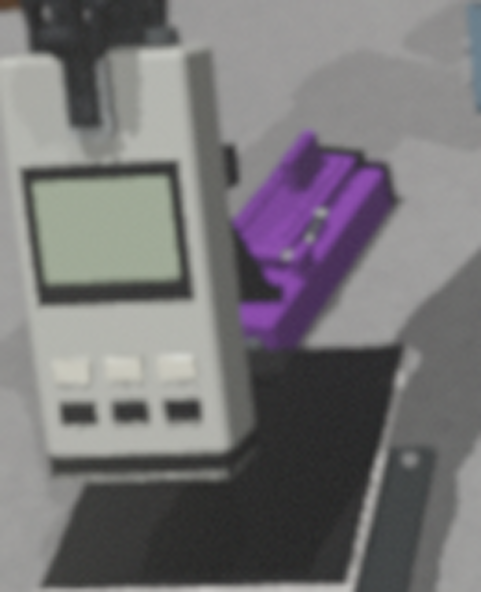

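```bash
python3 - <<'E'
from st import *
S=viewer.calibration("scene");I=viewer.calibration("side");s=status.observe();p=s["tool_pos"];R=s["eef_rot"]
f=lambda x,y,z: p+R@np.array([y,x,.181-z])
for q in((.021,.048,0),(.021,-.048,0),(-.021,.048,0),(-.021,-.048,0),(-.021,.048,.215)):
    print(q,((proj(S,f(*q))-[70,160])*3.7).round(),((proj(I,f(*q))-[200,30])*4.5).round())
th=.81
for y in(.032,-.032): print("foot",((proj(I,f(-.033-.134*np.sin(th),y,.15-.134*np.cos(th)))-[200,30])*4.5).round())
E
```

```text
(0.021, 0.048, 0) [231. 479.] [ 90. 358.]
(0.021, -0.048, 0) [ 47. 483.] [155. 286.]
(-0.021, 0.048, 0) [258. 449.] [144. 393.]
(-0.021, -0.048, 0) [ 83. 454.] [206. 320.]
(-0.021, 0.048, 0.215) [214.  40.] [264. 149.]
foot [326. 415.]
foot [364. 363.]
```

Emit:
play_rows(delta_pos=[[0,-0.008,0.011],[0,-0.008,0.011],[0,-0.008,0.011],[0,-0.007,0.009],[0,0,0]], rot=[[0.002,0,0],[0.002,0,0],[0.002,0,0],[0.002,0,0],[0,0,0]], grip=[-1,-1,-1,-1,-1])

```text
clock: 22.08
tool_pos: [0.6096, -0.2554, 0.293]
eef_rot: [[0.182, 0.893, 0.41], [0.983, -0.166, -0.075], [0.002, 0.417, -0.909]]
contact_force: [-0.0, 0.2, -7.4]
finger_gap: 0.0416
```

```bash
python3 shot.py 13 side scene; python3 - <<'E'
from st import *
a=cv2.imread("pics/side_13.png");b=cv2.imread("pics/scene_13.png")
crop(a,200,40,120,130,4.5,"pics/s13.png");crop(b,70,190,130,160,3.7,"pics/sc13.png")
p,R=place(up=.0);plan(p,R,4)
E
```

```text
22.175 [ 0.6106 -0.256   0.2949] [[0.182, 0.892, 0.413], [0.983, -0.166, -0.076], [0.0, 0.42, -0.908]] [-0.671  0.191  1.564  0.234  1.011 -0.574] [-0.7  0.2 -7. ] 0.041283706462676435
n 4 rot/row [-0.0007, -0.0001, 0.0001] step mm 4.52157103053468
[[-0.0004, -0.0016, 0.0042], [-0.0004, -0.0016, 0.0042], [-0.0004, -0.0016, 0.0042], [-0.0004, -0.0016, 0.0042]]
```

View pics/s13.png

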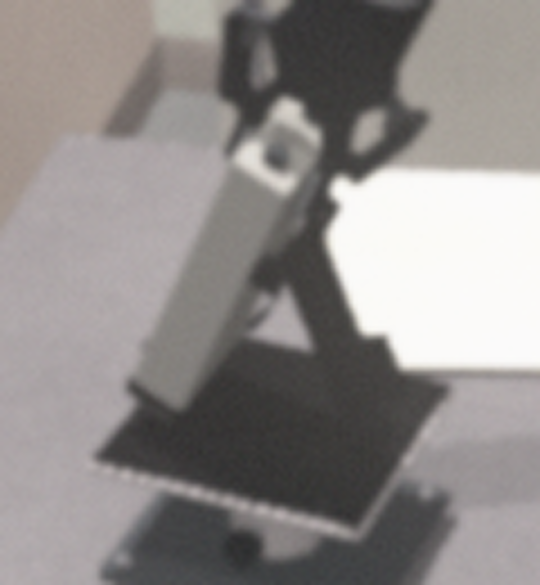

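View pics/sc13.png

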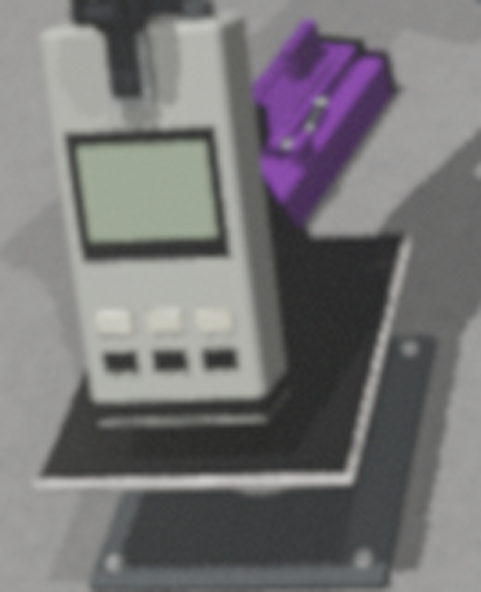

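Emit:
play_rows(delta_pos=[[0,-0.0015,0.004],[0,-0.0015,0.004],[0,-0.001,0.003],[0,0,0]], rot=[[0,0,0],[0,0,0],[0,0,0],[0,0,0]], grip=[-1,-1,-1,-1])

```text
clock: 22.68
tool_pos: [0.6125, -0.2567, 0.2843]
eef_rot: [[0.182, 0.891, 0.415], [0.983, -0.165, -0.078], [-0.001, 0.423, -0.906]]
contact_force: [-1.0, -0.1, -7.6]
finger_gap: 0.0413
```

Emit:
play_rows(delta_pos=[[0,-0.001,0.002],[0,0,0]], rot=[[0,0,0],[0,0,0]], grip=[-1,-1])

```text
clock: 22.92
tool_pos: [0.6125, -0.2568, 0.282]
eef_rot: [[0.182, 0.891, 0.416], [0.983, -0.165, -0.078], [-0.001, 0.423, -0.906]]
contact_force: [-0.8, 0.7, -6.7]
finger_gap: 0.041
```

```bash
python3 obs.py; python3 - <<'E'
from st import *
p,R=place(up=.0);plan(p,R,1)
E
```

```text
22.925 [ 0.6125 -0.2568  0.282 ] [[0.182, 0.891, 0.416], [0.983, -0.165, -0.078], [-0.001, 0.423, -0.906]] [-0.67   0.201  1.584  0.239  0.978 -0.583] [-0.8  0.7 -6.7] 0.040997539211748965
n 1 rot/row [0.0006, 0.0009, 0.001] step mm 5.3151701565425356
[[-0.0013, -0.0028, 0.0043]]
```

Emit:
play_rows(delta_pos=[[0,-0.001,0.002],[0,0,0]], rot=[[0,0,0],[0,0,0]], grip=[-1,-1])

```text
clock: 23.18
tool_pos: [0.6125, -0.2568, 0.2798]
eef_rot: [[0.182, 0.891, 0.416], [0.983, -0.165, -0.078], [-0.001, 0.423, -0.906]]
contact_force: [-0.1, -0.5, -7.1]
finger_gap: 0.041
```

Emit:
play_rows(delta_pos=[[0,-0.0007,0.0014],[0,0,0]], rot=[[0,0,0],[0,0,0]], grip=[-1,-1])

```text
clock: 23.42
tool_pos: [0.6126, -0.2569, 0.2783]
eef_rot: [[0.182, 0.891, 0.416], [0.983, -0.165, -0.079], [-0.002, 0.423, -0.906]]
contact_force: [-0.1, 0.3, -7.0]
finger_gap: 0.0416
```

Emit:
play_rows(delta_pos=[[0,-0.0005,0.001],[0,0,0]], rot=[[0,0,0],[0,0,0]], grip=[-1,-1])

```text
clock: 23.68
tool_pos: [0.6127, -0.257, 0.2781]
eef_rot: [[0.182, 0.89, 0.417], [0.983, -0.164, -0.079], [-0.002, 0.425, -0.905]]
contact_force: [0.2, 0.1, -7.6]
finger_gap: 0.0413
```

Emit:
play_rows(delta_pos=[[0,-0.0006,0.0013],[0,0,0]], rot=[[0,0,0],[0,0,0]], grip=[-1,-1])

```text
clock: 23.92
tool_pos: [0.6129, -0.2571, 0.2779]
eef_rot: [[0.182, 0.89, 0.418], [0.983, -0.164, -0.08], [-0.003, 0.426, -0.905]]
contact_force: [0.1, -0.3, -7.2]
finger_gap: 0.0416
```

Emit:
play_rows(delta_pos=[[0,-0.0006,0.0013],[0,0,0]], rot=[[0,0,0],[0,0,0]], grip=[-1,-1])

```text
clock: 24.18
tool_pos: [0.613, -0.2572, 0.2778]
eef_rot: [[0.182, 0.889, 0.42], [0.983, -0.163, -0.081], [-0.004, 0.427, -0.904]]
contact_force: [-1.0, 0.4, -6.2]
finger_gap: 0.0412
```

Emit:
play_rows(delta_pos=[[0,-0.0012,0.0025],[0,0,0]], rot=[[0.006,0,0],[0,0,0]], grip=[-1,-1])

```text
clock: 24.42
tool_pos: [0.6138, -0.2577, 0.278]
eef_rot: [[0.182, 0.89, 0.418], [0.983, -0.163, -0.082], [-0.005, 0.426, -0.905]]
contact_force: [0.1, -0.0, -6.8]
finger_gap: 0.0411
```

```bash
python3 shot.py 14 side; python3 - <<'E'
from st import *
a=cv2.imread("pics/side_14.png")
crop(a,200,40,120,130,4.5,"pics/s14.png")
p,R=place(up=.0);plan(p,R,1)
E
```

```text
24.475 [ 0.6138 -0.2577  0.2778] [[0.182, 0.89, 0.418], [0.983, -0.163, -0.082], [-0.005, 0.426, -0.905]] [-0.668  0.205  1.591  0.239  0.963 -0.585] [-1.4 -0.6 -1.5] 0.04094737961480553
n 1 rot/row [0.0036, 0.0046, 0.0028] step mm 2.3972376009281646
[[-0.0006, -0.0023, -0.0001]]
```

View pics/s14.png

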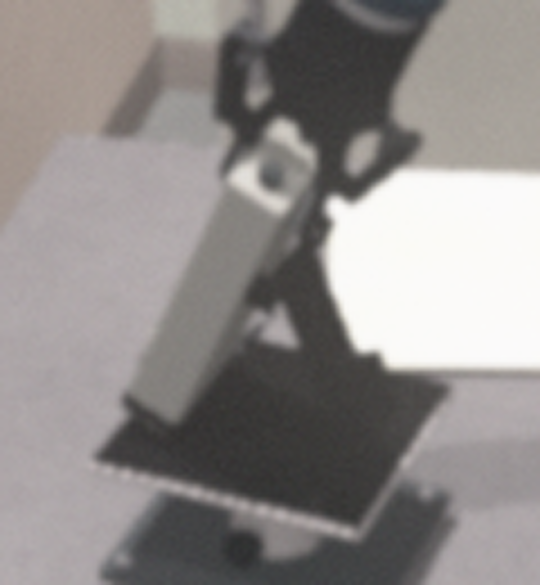

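Emit:
play_rows(delta_pos=[[0,-0.001,0.001],[0,0,0]], rot=[[0.004,0.005,0.003],[0,0,0]], grip=[-1,-1])

```text
clock: 24.72
tool_pos: [0.6141, -0.2584, 0.2779]
eef_rot: [[0.183, 0.89, 0.417], [0.983, -0.166, -0.078], [-0.001, 0.424, -0.906]]
contact_force: [-2.8, 0.4, -1.9]
finger_gap: 0.0413
```

Emit:
play_rows(delta_pos=[[0,-0.001,0.002],[0,0,0]], rot=[[0.002,0.002,0],[0,0,0]], grip=[-1,-1])

```text
clock: 24.98
tool_pos: [0.6142, -0.2586, 0.2779]
eef_rot: [[0.182, 0.89, 0.417], [0.983, -0.165, -0.078], [-0.0, 0.425, -0.905]]
contact_force: [-0.4, 0.6, -3.7]
finger_gap: 0.0414
```

```bash
python3 - <<'E'
from st import *
for i in range(3):
    s=status.observe();print(s["clock"],s["tool_pos"].round(4),s["contact_force"].round(2),s["ft_torque"].round(3)); viewer.capture("side")
E
```

```text
24.975 [ 0.6142 -0.2586  0.2779] [-0.42  0.56 -3.72] [0.193 0.729 0.032]
25.025 [ 0.6142 -0.2586  0.2778] [-4.65  0.91  2.89] [0.188 0.859 0.091]
25.075 [ 0.6143 -0.2587  0.2778] [-3.96  1.73  2.71] [0.22  0.911 0.109]
```

Emit:
play_rows(delta_pos=[[0,0,0],[0,0,0],[0,0,0],[0,0,0],[0,0,0],[0,0,0]], rot=[[0,0,0],[0,0,0],[0,0,0],[0,0,0],[0,0,0],[0,0,0]], grip=[-1,-1,0.1,0.25,0.25,0.25], grip_force=30)

```text
clock: 25.88
tool_pos: [0.6159, -0.2595, 0.2783]
eef_rot: [[0.183, 0.889, 0.42], [0.983, -0.165, -0.079], [-0.001, 0.428, -0.904]]
contact_force: [-0.3, 0.7, -0.6]
finger_gap: 0.0531
```

```bash
python3 shot.py 15 side scene wrist; python3 - <<'E'
from st import *
a=cv2.imread("pics/side_15.png");b=cv2.imread("pics/scene_15.png")
cv2.imwrite("pics/c15.png",np.hstack([cv2.resize(a[50:180,200:320],None,fx=3.2,fy=3.2,interpolation=cv2.INTER_CUBIC),cv2.resize(b[200:330,70:190],None,fx=3.2,fy=3.2,interpolation=cv2.INTER_CUBIC)]))
E
```

```text
26.025 [ 0.6158 -0.2595  0.2783] [[0.183, 0.889, 0.42], [0.983, -0.165, -0.079], [-0.001, 0.428, -0.904]] [-0.671  0.209  1.586  0.245  0.965 -0.589] [-0.1 -0.4 -0.1] 0.05349397300354864
```

View pics/c15.png

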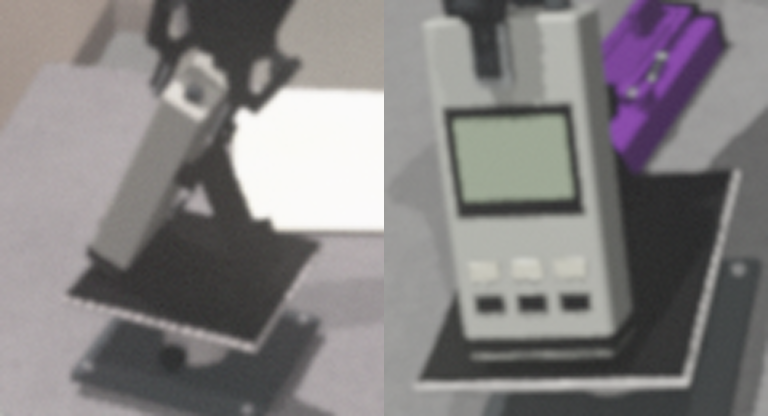

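View pics/wrist_15.png

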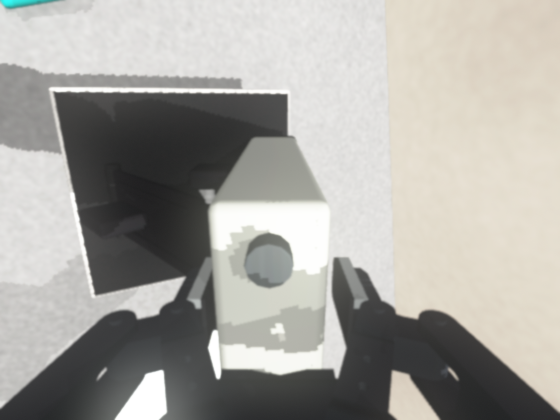

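Released with zero force, and the meter is standing on its own. Now I open fully and back out along the meter's length.

Emit:
play_rows(delta_pos=[[0,0,0],[0,0,0],[0,0,0],[0,0,-0.01],[0,0,-0.02],[0,0,-0.03],[0,0,-0.04],[0,0,-0.04],[0,0,0]], rot=[[0,0,0],[0,0,0],[0,0,0],[0,0,0],[0,0,0],[0,0,0],[0,0,0],[0,0,0],[0,0,0]], grip=[0.5,1,1,1,1,1,1,1,1])

```text
clock: 27.15
tool_pos: [0.5543, -0.2478, 0.412]
eef_rot: [[0.183, 0.888, 0.422], [0.983, -0.164, -0.081], [-0.003, 0.429, -0.903]]
contact_force: [0.0, -0.8, 0.1]
finger_gap: 0.0855
```

```bash
python3 shot.py 16 side scene wrist; python3 - <<'E'
from st import *
a=cv2.imread("pics/side_16.png");b=cv2.imread("pics/scene_16.png")
cv2.imwrite("pics/c16.png",np.hstack([cv2.resize(a[50:180,200:320],None,fx=3.2,fy=3.2,interpolation=cv2.INTER_CUBIC),cv2.resize(b[200:330,70:190],None,fx=3.2,fy=3.2,interpolation=cv2.INTER_CUBIC)]))
S=viewer.calibration("scene");I=viewer.calibration("side")
p,R=place(rx=.059); f=lambda x,y,z: p+R@np.array([y,x,.181-z])
for q in((.021,.048,0),(-.021,.048,0),(.021,-.048,.215),(.021,.048,.215),(-.021,.048,.215),(-.021,-.048,.215),(-.130,.032,.0576),(-.130,-.032,.0576)):
    print(q,((proj(I,f(*q))-[200,50])*3.2).round(),((proj(S,f(*q))-[70,200])*3.2+[384,0]).round())
E
```

```text
27.3 [ 0.5539 -0.2471  0.4062] [[0.182, 0.891, 0.415], [0.983, -0.166, -0.075], [0.002, 0.422, -0.907]] [-0.734  0.045  1.468  0.236  1.26  -0.581] [-0.2 -0.3 -0.3] 0.08513714321545346
(0.021, 0.048, 0) [ 80. 257.] [615. 357.]
(-0.021, 0.048, 0) [116. 281.] [635. 329.]
(0.021, -0.048, 0.215) [203.  43.] [418.  22.]
(0.021, 0.048, 0.215) [158.  94.] [575.  15.]
(-0.021, 0.048, 0.215) [199. 121.] [599.   3.]
(-0.021, -0.048, 0.215) [243.  69.] [449.  10.]
(-0.13, 0.032, 0.0576) [242. 297.] [650. 194.]
(-0.13, -0.032, 0.0576) [268. 259.] [564. 197.]
```

View pics/c16.png

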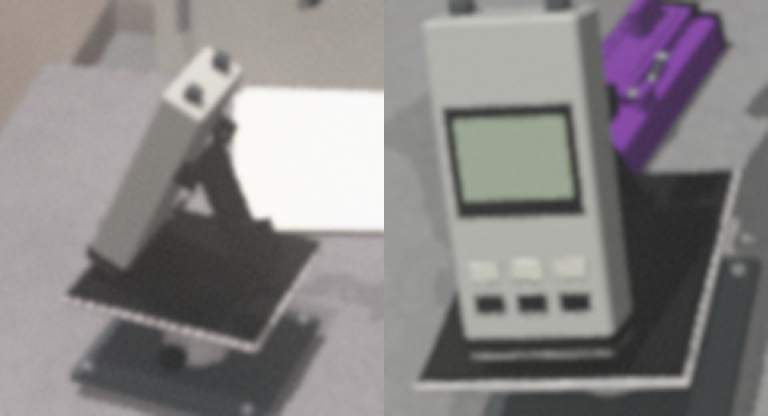

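View pics/wrist_16.png

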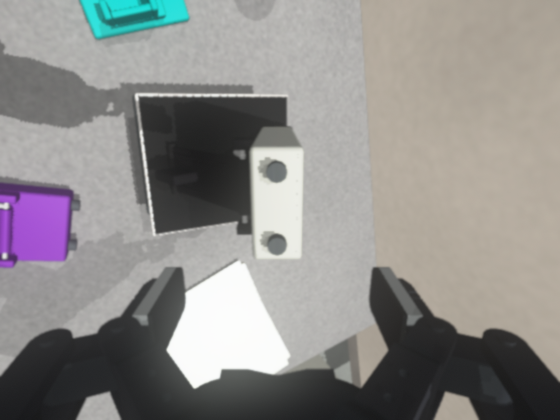

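```bash
python3 - <<'E'
from workcell import order,status
print(order.job_done()); print(status.observe()["clock"])
E
```

```text
the job is handed in; nothing more can be done
None
the job is handed in; nothing more can be done
```

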